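# Hang the tea strainers at their marks

### The arm

A 7-joint arm with a two-finger parallel gripper is mounted at the origin on the work surface. World frame = base frame: x ahead of the robot, y to its left, z up, the work surface at z = 0. Lengths are in m, angles in rad, forces in N, time in s.
With the tool pointing down it reaches from about 0.375 to 0.925 m from the base axis. Payload 3.1 kg.
Tool frame: the origin (TCP) lies at the very end of the fingers, on their centre line; the grasp point (between the pads) lies 19 mm behind it; z points along the fingers, y is the direction in which the jaws open and shut (so a half turn about z gives the same grasp; the last joint's range is limited). The gripper opens to 85 mm and grips with 20 to 120 N. Pads are 22 mm wide; open, the fingers measure 114 mm over their backs; the gripper's body (76 mm by 85 mm) begins 54 mm behind the grasp point. The pads swing forward as they close: fully open they stand 13 mm farther back than shut.
Start: joints at [1.198, 0.383, 0.044, 1.598, -0.018, 1.161, -0.05], TCP at [0.176, -0.626, 0.231] pointing down, gripper open.
Joint ranges: [-2.61, 2.61], [-0.41, 2.15], [-1.48, 1.57], [0, 2.5], [-1.57, 4.71], [0.05, 1.97], [-2.85, 2.85]. Speed limits (rad/s): [2.79, 2.79, 3.14, 3.14, 3.14, 3.14, 3.14].

### API

Orientations are given as a rotation vector (axis times angle).
In Python, from plant import ctrl gives the robot as it stands.
- The arm moves only by the tool arm_command, never from a script. Its argument "moves" is text: rows parted by semicolons, each of 7 numbers parted by spaces: the shift along the tool's x, y, z as a fraction of full scale, then the turn, a rotation vector about the tool's x, y, z as a fraction of full scale, then the opening, from 0 (shut) to 1 (fully open). A call has 1 to 5 rows; each row shifts and turns the pose as measured when the row begins, along the tool's axes as they then stand; what a row does not reach is not made up. Full scale, the value 1, is 0.075 m for a shift and 4 degrees for a turn. A row lasts 1/12 s, in which the tool goes at most 41.7 mm and 7.16 degrees, less where a joint would pass 70% of its speed; a pose out of reach is approached as far as the arm can. A call with a number of a shift or a turn outside -1 to 1 is refused whole. A call with a gripper value outside its range is refused whole. The fingers move at their own pace and stop on an object; "force" is the grip in N (left out, the last holds). Time passes only in rows, so rows that do not move let the fingers close. It gives the time, the measured TCP pose, the force and the opening at its end, in the units of the state.
- ctrl.read_state(): the state, without advancing time (a new reading comes with each control period).
- ctrl.camera(name): name is "side" or "top"; returns the picture (400x640x3 uint8, red, green, blue); there is no depth.
- ctrl.get_calibration(name): a dict with "vertical_fov" (degrees; the focal length in pixels is half the picture's height over the tangent of half this angle, whatever the lens; pixels are square), "cx", "cy" (the principal point, pixels), "pose" (4x4, takes a point from camera to world coordinates). Camera axes: x right, y down, z forward; pixel columns grow to the right and rows downward; lengths in m; the calibration is good to about 2 mm. A picture is of the moment at which its call begins. get_calibration takes no time and is no camera call.
- ctrl.job_done(): hands the job in, once; it reports no verdict.
The state is a dict: "time_s": time; "joint_pos": joint angles; "dq": joint speeds; "joint_efforts": joint torques, N m; "position": TCP position; "tcp_rot": TCP orientation; "ft_force": force on the tool from outside, world axes, zero at the start; "wrist_torque": the same for the moment, N m; "opening": finger opening in m.
Only numpy, scipy, OpenCV 4.12 (cv2) and the standard library are available. Lean on these libraries where they do the work, as an engineer would, in place of code of your own. Each camera call takes 0.05 s, during which the arm holds its last target. There are 200 camera calls.

### The job

First slide the large tea strainer that hangs on the rail along to the far black band, under the guard rod, without taking it off the rail. Then lift the small strainer out of its well in the drawer insert, hook it on the open stretch of the rail the same way round (grip on the side away from the robot) and slide it along to the near black band. Leave both hanging freely with their hooks on their bands, and do not disturb the glasses, teapot, spoon rest, cup or lid.

Things in the scene. Friction and masses are not known exactly. Their poses are not given: they have to be found in the camera images.
- large_strainer: Steel tea strainer with the wider basket, 82 mm across and 46 mm deep, 145 mm tall over all, about 0.14 kg. At the start it hangs by its hook on the open stretch of the rail, grip bar on the side away from the robot. Origin: centre of the basket's underside; z up, the grip bar at local +x.
- large_strainer_hook (a point): Hook of the large strainer, 12 mm wide, 3 mm thick steel strip, open downward: from the grip's top it rises towards local -x to a roof-shaped bend (outer top 147 mm above the underside) and comes down to a tip 112 mm above the underside, 16 mm beyond this point towards -x. This point: where the bar's axis lies when it hangs, 136 mm above the underside, local x = +6 mm.
- large_strainer_grip (a point): Upright black grip bar of the large strainer, 18 mm (local x) by 16 mm (local y), 43 to 122 mm above the underside; to be pinched across local y. This point: on its centre line, 82 mm above the underside, local x = +41 mm (35 mm from the hook point).
- small_strainer: Steel tea strainer with the narrower basket, 68 mm across and 46 mm deep, 145 mm tall over all, about 0.14 kg. At the start its basket sits in one of the insert's three wells, upright, turned anyhow. Origin: centre of the basket's underside; z up, the grip bar at local +x.
- small_strainer_hook (a point): Hook of the small strainer, 12 mm wide, 3 mm thick steel strip, open downward: from the grip's top it rises towards local -x to a roof-shaped bend (outer top 147 mm above the underside) and comes down to a tip 112 mm above the underside, 16 mm beyond this point towards -x. This point: where the bar's axis lies when it hangs, 136 mm above the underside, local x = +6 mm.
- small_strainer_grip (a point): Upright black grip bar of the small strainer, 18 mm (local x) by 16 mm (local y), 43 to 122 mm above the underside; to be pinched across local y. This point: on its centre line, 82 mm above the underside, local x = +41 mm (35 mm from the hook point).
- rail: Fixed hanging rail: a 12 mm round steel bar along local y, its axis 250 mm above the table, on 14 mm posts at local y = -210 and +210 mm. A lamp bar, 36 mm wide (local x -18 to +18 mm), runs above it all along, underside 353 mm above the table, so there the tool must lean outward (body to local +x). Origin: on the table below the bar's middle; x away from the robot, z up.
- guard_end (a point): Free end of the guard rod, an 8 mm rod parallel to the bar, 24 mm above it (axis to axis), from here (local y = -10 mm) to the +y post. A hook can be put over the bar only on the open stretch before it, local y = -200 to -20 mm, and slides along beneath it.
- near_mark (a point): First black band round the bar (10 mm wide), the one nearer the open stretch, local y = +35 mm; point on the bar's axis, axes as the rail's.
- far_mark (a point): Second black band, farther along beneath the guard rod, local y = +140 mm; point on the bar's axis, axes as the rail's.
- open_mid (a point): Point on the bar's axis about the middle of the open stretch, local y = -100 mm; axes as the rail's.
- insert: Fixed grey moulded drawer insert, 250 mm (local x) by 105 mm (local y) by 32 mm high, with three equal round wells, 75 mm across and 20 mm deep, at local x = -80, 0 and +80 mm. Origin: centre of its underside.
- spare_lid: Aluminium teapot lid with a knob, 66 mm across, 36 mm tall, in a well. Origin: centre of its underside. Leave alone.
- tea_cup: White bowl-shaped tea cup, 66 mm across, 45 mm tall, in a well. Origin: centre of its underside. Leave alone.
- teapot: Tall aluminium teapot, 190 mm high, 100 mm across, spout to local +x (to 86 mm from the axis), handle to -x (to 78 mm). Origin: centre of its underside. Leave alone.
- tray: Fixed red plastic tray, 200 by 300 mm, rim 18 mm high. Origin: centre of its underside.
- glass0: Tulip-waisted tea glass, standing, 60 mm across and 92 mm tall (origin: centre of its foot). On the red tray.
- glass1: Tulip-waisted tea glass, standing, 60 mm across and 92 mm tall (origin: centre of its foot). On the red tray.
- glass2: Tulip-waisted tea glass, standing, 60 mm across and 92 mm tall (origin: centre of its foot). On the table on the robot's side of the rail.
- glass3: Tulip-waisted tea glass, standing, 60 mm across and 92 mm tall (origin: centre of its foot). On the table beyond the insert.
- spoon_rest: White ceramic spoon rest, a dish 100 mm across and 16 mm high with a 65 mm tongue to local -x, on the table below the rail. Origin: centre of the dish's underside. Leave alone.
Mind the look-alikes: they are no part of the job. What is shaped like the small_strainer but green or pink is not meant.

How it is judged:
By the outcome, as a careful person would: the job done as asked, in the order asked, and still so for the second after the job is handed in, with the robot touching nothing.
It also fails if it takes over 58 s, if anything falls off the work surface, if the arm or the gripper's body presses on something with over 40 N, if the wrist force passes 120 N, or if a joint passes its speed limit or range.

## Working session

There is one attempt and no reset: what is moved stays moved. The work goes in short steps, Python scripts to look and compute and a tool call to move; the robot and the scene stay as the last step left them, time stands still between calls to the robot, and variables do not carry over. Pictures are saved under pics/ and viewed, about 8 in all and at most 12, crops included, and the job is handed in when it is done.

Besides the shell and the picture viewer there is one more tool, called after "Call:" as name(argument=value, ...) on one line, values as JSON. arm_command: Moves the arm, as the interface text tells. Shift numbers are shares of 0.075 m and turn numbers shares of 4 degrees, none past 1 either way. Its arguments: {"type":"object","properties":{"moves":{"type":"string"},"force":{"type":"number"}},"required":["moves"]}

```bash
ls; mkdir -p pics; python3 - <<'E'
from plant import ctrl
import cv2,numpy as np
for n in("side","top"):
    im=ctrl.camera(n); cv2.imwrite(f"pics/{n}0.png",im[:,:,::-1])
    c=ctrl.get_calibration(n); print(n,c["vertical_fov"],c["cx"],c["cy"],np.round(c["pose"],3).tolist(), [k for k in c])
s=ctrl.read_state();print(s["time_s"],s["position"],s["tcp_rot"],s["opening"])
E
```

```text
pics
side 43.18247940247827 319.3144704283148 202.94357480392907 [[0.727, 0.509, -0.461, 1.198], [0.687, -0.546, 0.48, -0.725], [-0.007, -0.666, -0.746, 1.318], [0.0, 0.0, 0.0, 1.0]] ['vertical_fov', 'cx', 'cy', 'pose']
top 51.65504698126198 318.37834573892 199.91334413522884 [[-0.01, -0.99, 0.141, 0.36], [-1.0, 0.01, -0.004, -0.001], [0.002, -0.141, -0.99, 1.286], [0.0, 0.0, 0.0, 1.0]] ['vertical_fov', 'cx', 'cy', 'pose']
0.1 [ 0.17613041 -0.62479929  0.23002344] [-3.10966947e+00 -4.30051430e-01  7.16449438e-04] 0.08560440250176264
```

View pics/side0.png

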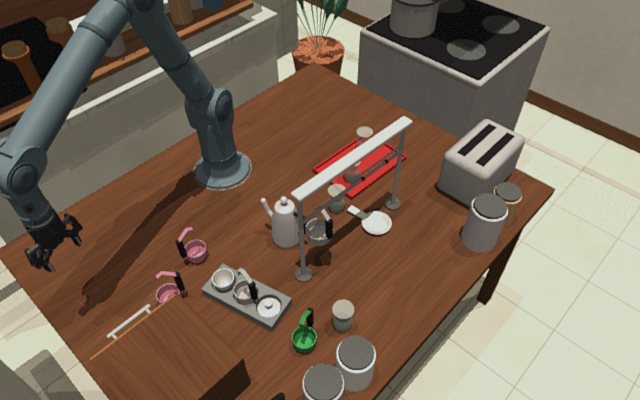

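View pics/top0.png

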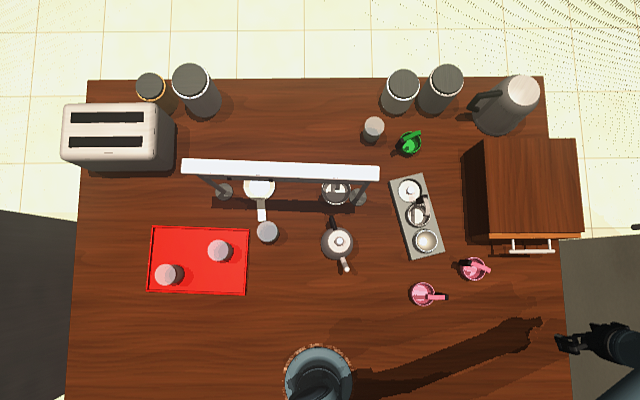

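The side view shows the rail with posts at about (303,275) and (395,205). The steel large strainer hangs at (320,230), and the insert is around (245,295) with a steel strainer in its middle well. Look-alikes are pink at (195,250) and (168,292) and green at (305,338). Only the steel one at side (245,291) / top (418,212) fits "small strainer in a well". I'll confirm that in one enlarged crop.

```bash
python3 - <<'E'
import cv2,numpy as np
t=cv2.imread("pics/top0.png");s=cv2.imread("pics/side0.png")
def crop(im,x,y,w,h,k):return cv2.resize(im[y:y+h,x:x+w],None,fx=k,fy=k,interpolation=cv2.INTER_CUBIC)
a=crop(s,200,260,100,75,4);b=crop(t,380,165,100,75,4);c=crop(s,290,110,133,100,3);c=crop(s,290,185,100,75,4);d=crop(t,300,150,100,75,4)
cv2.imwrite("pics/crop1.png",np.vstack([np.hstack([a,b]),np.hstack([c,d])]))
E
```

```text
(no output)
```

View pics/crop1.png

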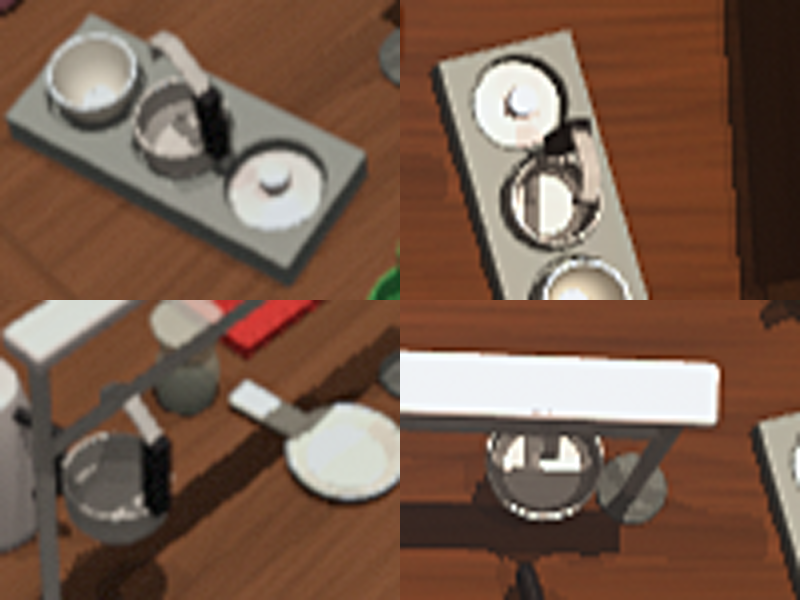

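The crop confirms that the middle well holds the steel strainer with a black grip (grip top at side (251,284), top (422,199)). The cup and lid flank it. The large strainer hangs just inside the right post, with its grip at side about (329,229).

```bash
cat > h.py <<'E'
import numpy as np,cv2
from plant import ctrl
from scipy.spatial.transform import Rotation as R
C={n:ctrl.get_calibration(n) for n in("side","top")}
def ray(n,p):
    c=C[n];f=200/np.tan(np.radians(c["vertical_fov"])/2);P=np.array(c["pose"])
    return P[:3,3],P[:3,:3]@[(p[0]-c["cx"])/f,(p[1]-c["cy"])/f,1]
def at(n,p,z):
    o,d=ray(n,p);return (o+d*(z-o[2])/d[2])
def proj(n,X):
    c=C[n];f=200/np.tan(np.radians(c["vertical_fov"])/2);P=np.array(c["pose"])
    q=(np.atleast_2d(X)-P[:3,3])@P[:3,:3];return np.c_[f*q[:,0]/q[:,2]+c["cx"],f*q[:,1]/q[:,2]+c["cy"]]
def tri(a,b):
    (o1,d1),(o2,d2)=ray("side",a),ray("top",b)
    t=np.linalg.lstsq(np.c_[d1,-d2],o2-o1,rcond=None)[0];p,q=o1+t[0]*d1,o2+t[1]*d2
    return (p+q)/2,np.linalg.norm(p-q)
def frame(o,yaw):
    return lambda l:np.atleast_2d(l)@R.from_euler('z',yaw).as_matrix().T+o
E
python3 - <<'E'
from h import *
np.set_printoptions(precision=4,suppress=True)
print("feet top",at("top",(357.5,197.5),.003),at("top",(223,190),.003)," side",at("side",(303,274.5),.003),at("side",(393,204),.003))
# lamp top corners from top image
t=cv2.imread("pics/top0.png");s=cv2.imread("pics/side0.png")
m=((t.min(2)>200)&(np.add.outer(np.arange(400),0*np.arange(640))<190)&(np.add.outer(np.arange(400),0*np.arange(640))>150)).astype(np.uint8)
n,l,st,ce=cv2.connectedComponentsWithStats(m);k=1+np.argmax(st[1:,4]);print(st[k],ce[k])
ys,xs=np.where(l==k);box=cv2.boxPoints(cv2.minAreaRect(np.c_[xs,ys].astype(np.float32)));print("lamp corners top",box.tolist())
for z in(.365,.373):print(z,np.array([at("top",p,z) for p in box]))
print("small rim top",at("top",(418.3,215),.058),"side",at("side",(200+183/4,260+118/4),.058))
print("grip top",tri((251.2,283.5),(422.5,198.7)))
print("insert corners top z.032",[at("top",(380+x/4,165+y/4),.032)[:2] for x,y in((40,65),(170,32))])
print("lid",at("top",(380+118/4,165+102/4),.04),"cup side",at("side",(200+92/4,260+75/4),.057))
print("large basket rim side",at("side",(290+118/4,185+480/4-75),.25-.136+.046))
print("large grip mid side",[at("side",(290+157/4,185+178/4),z) for z in(.196,)])
E
python3 - <<'E'
import cv2,numpy as np
s=cv2.imread("pics/side0.png")
a=cv2.resize(s[110:240,290:420],(780,780),interpolation=cv2.INTER_CUBIC)[60:660]
cv2.imwrite("pics/crop2.png",a)
E
```

```text
feet top [ 0.5486 -0.1289  0.003 ] [0.5767 0.2938 0.003 ]  side [ 0.5526 -0.1291  0.003 ] [0.5764 0.2923 0.003 ]
[ 181  158  199   23 2892] [279.9232 168.8741]
lamp corners top [[180.78912353515625, 172.2715606689453], [181.37860107421875, 157.53514099121094], [379.14215087890625, 165.44569396972656], [378.55267333984375, 180.18211364746094]]
0.365 [[ 0.5573  0.3073  0.365 ]
 [ 0.5916  0.3072  0.365 ]
 [ 0.5687 -0.144   0.365 ]
 [ 0.5345 -0.1416  0.365 ]]
0.373 [[ 0.5556  0.3046  0.373 ]
 [ 0.5896  0.3045  0.373 ]
 [ 0.5669 -0.1428  0.373 ]
 [ 0.533  -0.1404  0.373 ]]
small rim top [ 0.4858 -0.3039  0.058 ] side [ 0.4947 -0.3044  0.058 ]
grip top (array([ 0.526 , -0.3023,  0.1209]), np.float64(0.00030699013788671185))
insert corners top z.032 [array([ 0.594 , -0.2275]), array([ 0.619 , -0.3291])]
lid [ 0.5632 -0.2847  0.04  ] cup side [ 0.4171 -0.3257  0.057 ]
large basket rim side [ 0.556  -0.0567  0.16  ]
large grip mid side [array([ 0.595 , -0.0573,  0.196 ])]
```

View pics/crop2.png

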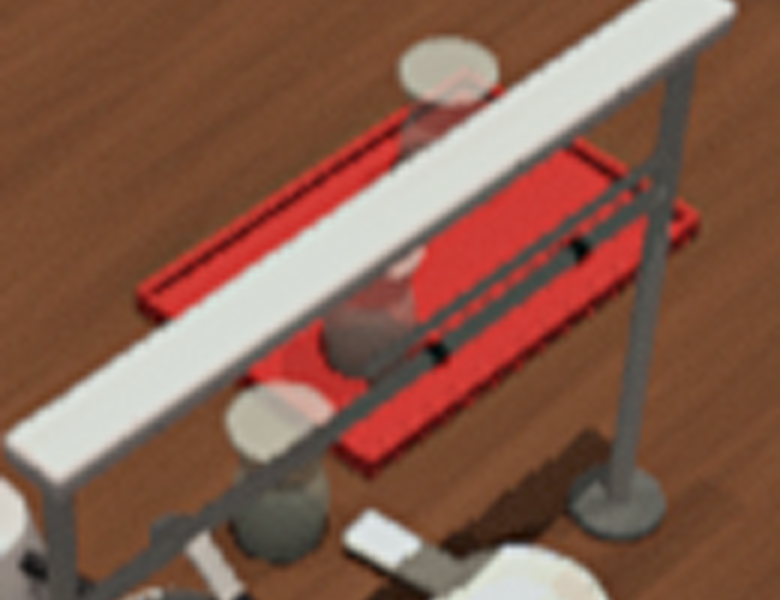

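Bands are visible in the side crop: near at full-image (362.8,178.7), far at (386.7,161.3). Next I'll fit the poses of both grips by matching the black silhouette, and check the rail against the bands.

```bash
cat >> h.py <<'E'
def gripbox(o,yaw,dz=0):
    l=np.array([[41+a,b,z] for a in(-9,9) for b in(-8,8) for z in(43,122)])/1000
    return frame(np.array(o),yaw)(l)
def black(im,x0,y0,x1,y1,th=48):
    m=np.zeros(im.shape[:2],np.float32);m[y0:y1,x0:x1]=(im[y0:y1,x0:x1].max(2)<th);return m
def sil(n,X,k=8):
    h=cv2.convexHull((proj(n,X)*16*k/ k).astype(np.float32)).reshape(-1,2)
    m=np.zeros((400,640),np.uint8);cv2.fillConvexPoly(m,np.round(h).astype(np.int32),255,cv2.LINE_AA,4);return m/255.
def Tcur():
    s=ctrl.read_state();return np.array(s["position"]),R.from_rotvec(s["tcp_rot"]),s
def plan(p1,R1,step=.04,rot=4.0):
    from scipy.linalg import logm,expm
    p,r,s=Tcur();A=np.eye(4);A[:3,:3]=r.as_matrix();A[:3,3]=p;B=np.eye(4);B[:3,:3]=R1.as_matrix();B[:3,3]=p1
    D=np.linalg.inv(A)@B;x=np.real(logm(D))
    n=int(np.ceil(max(np.linalg.norm(D[:3,3])/step,np.degrees(R.from_matrix(D[:3,:3]).magnitude())/rot,1)))
    E=expm(x/n);print(n,"rows of",np.round(E[:3,3]/.075,3),np.round(np.degrees(R.from_matrix(E[:3,:3]).as_rotvec())/4,3),"tot mm",np.round(D[:3,3]*1000,1))
def tool(yaw,lean,flip=1):
    "tool y=-rail y, body leaning to rail +x by lean deg"
    return R.from_euler('z',yaw)*R.from_euler('x',180,degrees=True)*R.from_euler('y',-lean,degrees=True)
E
python3 - <<'E'
from h import *
from scipy.optimize import minimize
np.set_printoptions(precision=4,suppress=True)
t=cv2.imread("pics/top0.png");s=cv2.imread("pics/side0.png")
print("bands",at("side",(362.8,178.7),.25),at("side",(386.7,161.3),.25))
print("hook top large",at("side",(318.3,207.0),.261))
ms=black(s,238,275,262,306);mt=black(t,412,192,432,208);print(ms.sum(),mt.sum())
def cost(v,w=1):
    g=gripbox([v[0],v[1],.012],v[2]);return ((sil("side",g)-ms)**2).sum()/ms.sum()+((sil("top",g)-mt)**2).sum()/mt.sum()
best=min((minimize(cost,[.488,-.304,y],method="Nelder-Mead",options=dict(initial_simplex=[[.488,-.304,y],[.495,-.304,y],[.488,-.297,y],[.488,-.304,y+.4]])) for y in(-.6,-.2,.2,.6,1.)),key=lambda r:r.fun);print("small",best.x,best.fun)
ml=black(s,318,215,336,240);print(ml.sum())
def c2(v):
    return ((sil("side",gripbox([v[0],v[1],.114],v[2]))-ml)**2).sum()/ml.sum()
for y in(-.06,):
    r=minimize(lambda v:c2([v[0],v[1],y]),[.549,-.057],method="Nelder-Mead",options=dict(initial_simplex=[[.549,-.057],[.556,-.057],[.549,-.05]]));print("large",r.x,r.fun)
print("masks centroid",[np.c_[np.where(m)[::-1]].mean(0) for m in(ms,mt,ml)])
print(Tcur()[0],ctrl.read_state()["joint_pos"])
plan(np.array([.70,-.42,.40]),tool(-.06,20))
E
```

```text
bands [0.5663 0.1196 0.25  ] [0.5717 0.2263 0.25  ]
hook top large [ 0.5534 -0.0578  0.261 ]
108.0 55.0
small [ 0.495  -0.2815 -0.5697] 1.6488639981773392
122.0
large [ 0.5537 -0.0561] 0.6821148234285678
masks centroid [array([252.9352, 291.713 ]), array([419.7273, 199.0909]), array([328.7295, 228.9754])]
[ 0.1761 -0.6248  0.23  ] [ 1.1982  0.3837  0.0438  1.5994 -0.0179  1.1612 -0.0499]
15 rows of [ 0.458 -0.129 -0.228] [ 0.054 -0.33   0.317] tot mm [ 559.8  -55.3 -169.9]
```

Rail: midpoint about (0.564, 0.084), yaw about −0.053. Band spacing measures 107 mm against the stated 105 mm, and foot spacing 422 mm against 420 mm. The large grip is at about (0.592, −0.058, 0.196). The small-strainer fit was poor, so I'll redo it later. First I'll move up and clear of the cabinet.

```bash
python3 - <<'E'
from h import *
np.set_printoptions(precision=4,suppress=True)
print(tri((252.9,291.7),(419.7,199.1)),[at("top",p,.15) for p in((470,140),(580,235),(490,235))],at("side",(150,350),.15))
plan(np.array([.42,-.33,.44]),tool(-.053,0))
E
```

```text
(array([ 0.5298, -0.3039,  0.0843]), np.float64(0.0006710036665964091)) [array([ 0.6887, -0.4375,  0.15  ]), array([ 0.4167, -0.7233,  0.15  ]), array([ 0.4192, -0.4758,  0.15  ])] [ 0.5048 -0.6111  0.15  ]
11 rows of [ 0.34  -0.319 -0.254] [-0.003  0.001  0.427] tot mm [ 314.7 -218.  -209.5]
```

Call:
arm_command(moves="0.34 -0.32 -0.25 0 0 0.43 0.6;0.34 -0.32 -0.25 0 0 0.43 0.6;0.34 -0.32 -0.25 0 0 0.43 0.6;0.34 -0.32 -0.25 0 0 0.43 0.6;0.34 -0.32 -0.25 0 0 0.43 0.6", force=40)

```text
time_s: 0.52
position: [0.2659, -0.4793, 0.3144]
tcp_rot: [-3.119, -0.15, 0.025]
ft_force: [0.7, -0.6, 0.7]
opening: 0.0511
```

Call:
arm_command(moves="0.34 -0.32 -0.25 0 0 0.43 0.6;0.34 -0.32 -0.25 0 0 0.43 0.6;0.34 -0.32 -0.25 0 0 0.43 0.6;0.34 -0.32 -0.25 0 0 0.43 0.6;0.34 -0.32 -0.25 0 0 0.43 0.6")

```text
time_s: 0.93
position: [0.3923, -0.3481, 0.4101]
tcp_rot: [-3.119, 0.101, 0.035]
ft_force: [0.8, 0.2, -0.3]
opening: 0.0512
```

```bash
python3 - <<'E'
from h import *
np.set_printoptions(precision=3,suppress=True)
p,r,s=Tcur();print(s["time_s"],p,r.as_matrix(),s["joint_pos"],s["opening"],s["ft_force"])
plan(np.array([.69,-.06,.40]),tool(-.053,40))
E
```

```text
0.9333 [ 0.392 -0.348  0.41 ] [[ 0.998 -0.065 -0.022]
 [-0.064 -0.998  0.022]
 [-0.023 -0.02  -1.   ]] [ 0.799  0.067 -0.158  1.618  0.006  1.489 -0.994] 0.051215583787269585 [ 0.849  0.162 -0.285]
11 rows of [ 0.332 -0.371 -0.096] [-0.031 -0.879 -0.005] tot mm [ 278.8 -306.5    9.8]
```

Call:
arm_command(moves="0.4 -0.1 -0.15 0 -0.88 0 0.5;0.4 -0.1 -0.15 0 -0.88 0 0.5;0.4 -0.1 -0.1 0 -0.88 0 0.5;0.4 -0.1 -0.1 0 -0.88 0 0.5;0.4 -0.1 -0.1 0 -0.88 0 0.5")

```text
time_s: 1.35
position: [0.5505, -0.3159, 0.4448]
tcp_rot: [-3.076, 0.103, 0.514]
ft_force: [-0.2, -0.5, 2.1]
opening: 0.0427
```

Call:
arm_command(moves="0.4 -0.1 0.1 0 -0.88 0 0.5;0.4 -0.1 0.1 0 -0.88 0 0.5;0.3 -0.1 0.1 0 -0.88 0 0.5;0.2 -0.1 0.1 0 -0.88 0 0.5;0.2 -0.1 0.1 0 -0.88 0 0.5")

```text
time_s: 1.77
position: [0.5969, -0.2859, 0.3505]
tcp_rot: [-3.006, 0.075, 0.817]
ft_force: [0.0, 0.2, 0.0]
opening: 0.0427
```

```bash
python3 - <<'E'
from h import *
np.set_printoptions(precision=3,suppress=True)
p,r,s=Tcur();print(s["time_s"],p,r.as_matrix(),s["joint_pos"],s["opening"],s["ft_force"])
R1=tool(-.053,40);g=np.array([.592,-.0585,.196]);z=R1.as_matrix()[:,2]
print(z);plan(g-z*.10+z*.019,R1)
E
```

```text
1.7667 [ 0.597 -0.286  0.351] [[ 0.861 -0.053 -0.505]
 [-0.04  -0.998  0.038]
 [-0.507 -0.012 -0.862]] [ 0.078  0.722  0.484  1.004 -0.094  1.966 -1.103] 0.042666288784439205 [0.01  0.203 0.001]
[-0.642  0.034 -0.766]
7 rows of [ 0.157 -0.431  0.11 ] [-0.021 -0.341  0.013] tot mm [  78.4 -225.7   64.4]
```

```bash
python3 - <<'E'
from h import *
np.set_printoptions(precision=3,suppress=True)
R1=tool(-.053,28);g=np.array([.592,-.0585,.196]);z=R1.as_matrix()[:,2]
print(z);plan(np.array([.69,-.25,.36]),R1);plan(g-z*.10+z*.019,R1)
E
```

```text
[-0.469  0.025 -0.883]
3 rows of [ 0.332 -0.182 -0.235] [-0.052  0.204  0.026] tot mm [ 73.9 -41.  -53.9]
7 rows of [ 0.114 -0.431  0.121] [-0.022  0.087  0.011] tot mm [  61.5 -225.9   63.3]
```

Call:
arm_command(moves="0.3 -0.2 -0.1 -0.05 0.2 0 0.5;0.2 -0.4 -0.05 -0.05 0.2 0 0.5;0.1 -0.43 0.1 -0.05 0.2 0 0.5;0.1 -0.43 0.15 0 0 0 0.5")

```text
time_s: 2.1
position: [0.6422, -0.1797, 0.3012]
tcp_rot: [-3.031, 0.09, 0.788]
ft_force: [-0.0, -0.3, -0.5]
opening: 0.043
```

```bash
python3 - <<'E'
from h import *
np.set_printoptions(precision=3,suppress=True)
p,r,s=Tcur();print(s["time_s"],p,r.as_matrix(),s["joint_pos"],s["ft_force"])
R1=tool(-.053,28);g=np.array([.592,-.0585,.196]);z=R1.as_matrix()[:,2]
plan(g-z*.10+z*.019,R1)
E
```

```text
2.1 [ 0.642 -0.18   0.301] [[ 0.872 -0.058 -0.487]
 [-0.054 -0.998  0.023]
 [-0.487  0.006 -0.873]] [-0.037  0.739  0.414  1.051 -0.137  1.891 -1.294] [-0.01  -0.267 -0.475]
4 rows of [-0.002 -0.395  0.127] [ 0.011  0.072 -0.026] tot mm [  -0.7 -118.4   38.1]
```

Call:
arm_command(moves="0 -0.4 0.12 0 0.08 -0.03 0.5;0 -0.4 0.12 0 0.08 -0.03 0.5;0 -0.4 0.12 0 0.08 -0.03 0.5;0 -0.4 0.12 0 0 -0.03 0.5;0 0 0 0 0 0 0.5")

```text
time_s: 2.52
position: [0.6292, -0.0399, 0.257]
tcp_rot: [-3.024, 0.052, 0.781]
ft_force: [0.5, 2.6, -1.1]
opening: 0.0428
```

```bash
python3 - <<'E'
from h import *
np.set_printoptions(precision=3,suppress=True)
p,r,s=Tcur();print(s["time_s"],p,r.as_matrix(),s["joint_pos"],s["ft_force"])
R1=tool(-.053,28);g=np.array([.592,-.0585,.196]);z=R1.as_matrix()[:,2]
plan(g+z*.019,R1,.03)
im=ctrl.camera("side");a=cv2.resize(im[160:260,270:400,::-1],None,fx=6,fy=6,interpolation=cv2.INTER_CUBIC);cv2.imwrite("pics/pre.png",a)
E
```

```text
2.5167 [ 0.629 -0.04   0.257] [[ 0.875 -0.037 -0.484]
 [-0.028 -0.999  0.025]
 [-0.484 -0.009 -0.875]] [-0.207  0.682  0.362  1.222 -0.188  1.781 -1.459] [ 0.493  2.568 -1.147]
4 rows of [-0.009  0.068  0.3  ] [0.    0.06  0.067] tot mm [-2.2 20.5 89.9]
```

View pics/pre.png

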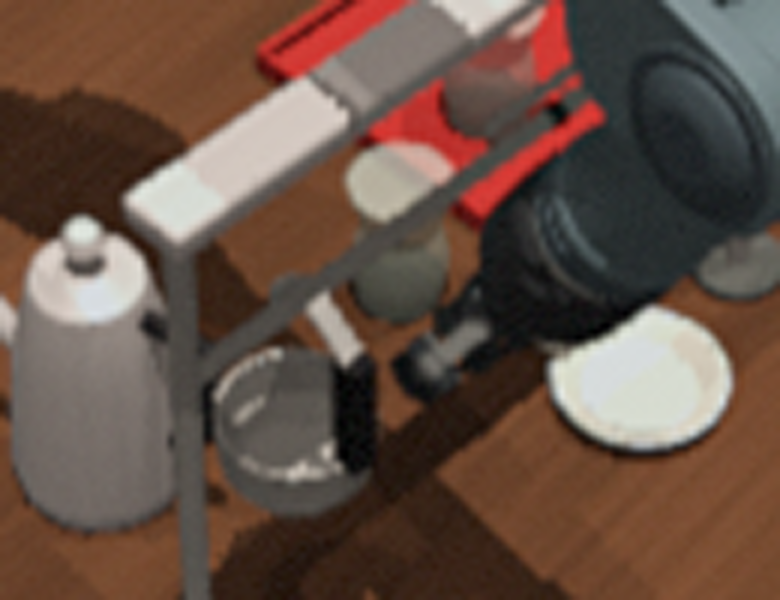

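The picture shows the gripper beyond the rail with its fingers at crop (430,370). The large strainer's grip at (357,415) is untouched, and the arm clears the lamp bar. Next I centre laterally, then go in.

Call:
arm_command(moves="0 0.27 0 0 0.1 0.1 0.5;0 0 0.3 0 0.1 0.1 0.5;0 0 0.3 0 0 0 0.5;0 0 0.2 0 0 0 0.5;0 0 0 0 0 0 0.5")

```text
time_s: 2.98
position: [0.5996, -0.0752, 0.2034]
tcp_rot: [-3.045, 0.094, 0.754]
ft_force: [-0.2, -0.2, -0.8]
opening: 0.0428
```

```bash
python3 - <<'E'
from h import *
np.set_printoptions(precision=3,suppress=True)
p,r,s=Tcur();print(s["time_s"],p,r.as_matrix(),s["joint_pos"],s["ft_force"])
R1=tool(-.053,28);g=np.array([.592,-.0585,.196]);z=R1.as_matrix()[:,2]
plan(g+z*.019,R1,.03)
im=ctrl.camera("side");a=cv2.resize(im[160:260,270:400,::-1],None,fx=6,fy=6,interpolation=cv2.INTER_CUBIC);cv2.imwrite("pics/pre2.png",a)
E
```

```text
2.9833 [ 0.6   -0.075  0.203] [[ 0.883 -0.059 -0.466]
 [-0.057 -0.998  0.017]
 [-0.467  0.011 -0.884]] [-0.192  0.659  0.377  1.373 -0.167  1.635 -1.434] [-0.164 -0.177 -0.78 ]
2 rows of [-0.028 -0.11   0.196] [ 0.054 -0.023 -0.074] tot mm [ -4.3 -16.5  29.4]
```

View pics/pre2.png

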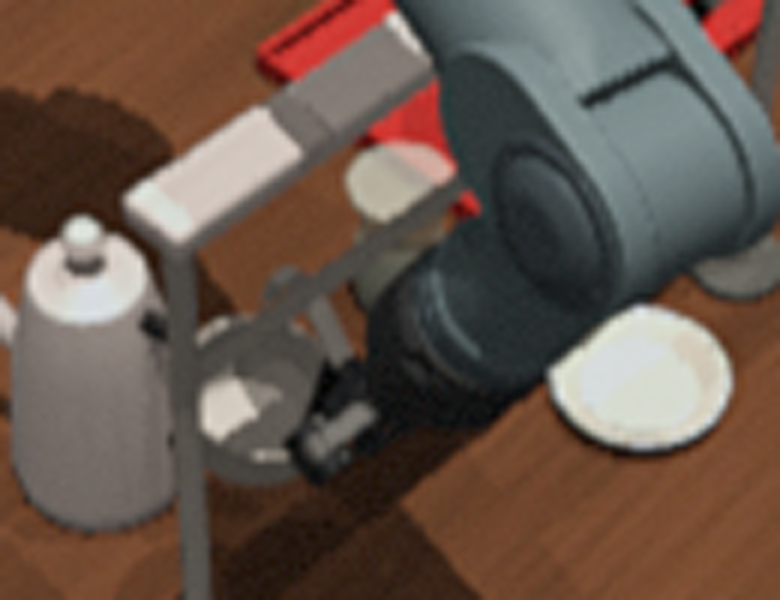

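The nudged strainer has swung towards the robot: its basket moved from crop (293,430) to (258,400). The lateral move overshot by 15 mm and the +y finger met the grip. I'll back out, let it settle, and re-measure.

Call:
arm_command(moves="0 0 -0.35 0 0 0 0.6;0 0 -0.35 0 0 0 0.6;0 0 -0.1 0 0 -0.05 0.6;0 0 0 0 0 0 0.6;0 0 0 0 0 0 0.6")

```text
time_s: 3.45
position: [0.6287, -0.0893, 0.262]
tcp_rot: [3.047, -0.113, -0.751]
ft_force: [0.3, -0.1, -0.1]
opening: 0.0512
```

Call:
arm_command(moves="0 -0.2 0 0 0 -0.05 0.6;0 0 0 0 0 0 0.6;0 0 0 0 0 0 0.6;0 0 0 0 0 0 0.6;0 0 0 0 0 0 0.6")

```text
time_s: 3.87
position: [0.6279, -0.0728, 0.2593]
tcp_rot: [-3.047, 0.108, 0.757]
ft_force: [-0.6, -0.3, 0.2]
opening: 0.0512
```

```bash
python3 - <<'E'
from h import *
from scipy.optimize import minimize
np.set_printoptions(precision=3,suppress=True)
p,r,s=Tcur();print(s["time_s"],p,r.as_matrix(),s["dq"],s["ft_force"])
im=ctrl.camera("side")[:,:,::-1].copy();cv2.imwrite("pics/s3.png",im)
a=cv2.resize(im[160:260,270:400],None,fx=6,fy=6,interpolation=cv2.INTER_CUBIC);cv2.imwrite("pics/pre3.png",a)
R1=tool(-.053,28);g=np.array([.592,-.0585,.196]);z=R1.as_matrix()[:,2]
plan(g+z*.019,R1,.03)
E
```

```text
3.8667 [ 0.628 -0.073  0.259] [[ 0.881 -0.067 -0.468]
 [-0.066 -0.998  0.017]
 [-0.468  0.016 -0.884]] [-0.012  0.002 -0.009  0.011 -0.006 -0.003  0.001] [-0.613 -0.273  0.192]
4 rows of [-0.01  -0.042  0.306] [ 0.027 -0.006 -0.069] tot mm [ -3.1 -12.7  91.8]
```

View pics/pre3.png

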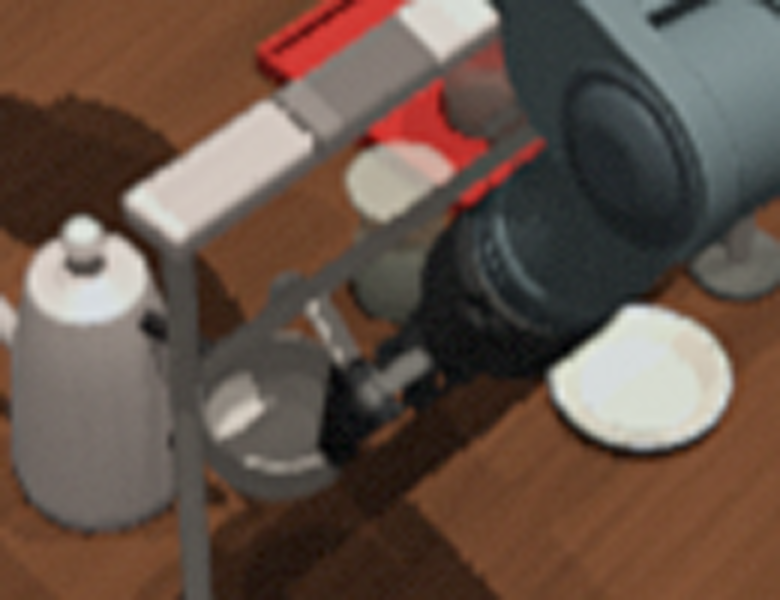

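Call:
arm_command(moves="0 -0.16 0 0 0 -0.05 0.6;0 0 0 0 0 0 0.6;0 0 0 0 0 0 0.6;0 0 0 0 0 0 0.6;0 0 0 0 0 0 0.6")

```text
time_s: 4.33
position: [0.6282, -0.0582, 0.2579]
tcp_rot: [-3.045, 0.099, 0.76]
ft_force: [0.0, 0.1, 0.3]
opening: 0.0516
```

```bash
python3 - <<'E'
from h import *
np.set_printoptions(precision=3,suppress=True)
p,r,s=Tcur();print(s["time_s"],p,s["ft_force"])
ref=cv2.imread("pics/side0.png")
def reg(im):
    # basket left part shift by template
    out=[]
    for (x,y,w,h) in((305,222,18,24),(314,205,8,8)):
        T=ref[y:y+h,x:x+w];S=im[y-12:y+h+12,x-12:x+w+12];m=cv2.matchTemplate(S,T,cv2.TM_CCOEFF_NORMED);_,v,_,l=cv2.minMaxLoc(m);out.append((l[0]-12,l[1]-12,round(v,2)))
    return out
print("s3",reg(cv2.imread("pics/s3.png")))
for i in range(8):
    im=ctrl.camera("side")[:,:,::-1].copy();print(reg(im),np.abs(im[222:246,303:318].astype(int)-ref[222:246,303:318]).mean())
cv2.imwrite("pics/s4.png",im)
R1=tool(-.053,28);g=np.array([.592,-.0585,.196]);z=R1.as_matrix()[:,2]
plan(g+z*.019,R1,.03)
E
```

```text
4.3333 [ 0.628 -0.058  0.258] [0.008 0.081 0.345]
s3 [(0, 0, 0.37), (0, 0, 0.96)]
[(-8, -10, 0.37), (0, 0, 0.94)] 34.467592592592595
[(-8, -10, 0.35), (0, 0, 0.9)] 45.028703703703705
[(-8, -10, 0.35), (0, 0, 0.89)] 48.025
[(-8, -11, 0.36), (0, 0, 0.89)] 44.225
[(-8, -10, 0.36), (0, 0, 0.95)] 32.422222222222224
[(-1, -1, 0.57), (0, 0, 0.97)] 18.050925925925927
[(1, 1, 0.76), (0, 0, 0.87)] 11.703703703703704
[(0, 1, 0.59), (0, -1, 0.84)] 18.817592592592593
4 rows of [-0.009  0.005  0.302] [ 0.027  0.001 -0.052] tot mm [-2.8  1.2 90.7]
```

The strainer is just swinging on the bar and the hook hasn't moved. I'll let it damp.

Call:
arm_command(moves="0 0 0 0 0 -0.05 0.6;0 0 0 0 0 0 0.6;0 0 0 0 0 0 0.6;0 0 0 0 0 0 0.6;0 0 0 0 0 0 0.6")

```text
time_s: 5.15
position: [0.6282, -0.0589, 0.2581]
tcp_rot: [-3.044, 0.095, 0.76]
ft_force: [0.3, -0.1, -0.3]
opening: 0.0513
```

Call:
arm_command(moves="0 0 0 0 0 0 0.6;0 0 0 0 0 0 0.6;0 0 0 0 0 0 0.6;0 0 0 0 0 0 0.6;0 0 0 0 0 0 0.6")

```text
time_s: 5.57
position: [0.6282, -0.0589, 0.2581]
tcp_rot: [-3.044, 0.095, 0.76]
ft_force: [-0.1, 0.3, -0.7]
opening: 0.0515
```

Call:
arm_command(moves="0 0 0 0 0 0 0.6;0 0 0 0 0 0 0.6;0 0 0 0 0 0 0.6;0 0 0 0 0 0 0.6;0 0 0 0 0 0 0.6")

```text
time_s: 5.98
position: [0.6282, -0.0588, 0.2581]
tcp_rot: [-3.044, 0.095, 0.76]
ft_force: [-0.2, -0.5, -0.1]
opening: 0.0514
```

```bash
python3 - <<'E'
from h import *
np.set_printoptions(precision=3,suppress=True)
p,r,s=Tcur();print(s["time_s"],p,s["ft_force"])
ref=cv2.imread("pics/side0.png")
for i in range(12):
    im=ctrl.camera("side")[:,:,::-1].copy();print(round(np.abs(im[222:246,303:318].astype(int)-ref[222:246,303:318]).mean(),1),end=" ")
cv2.imwrite("pics/s4.png",im)
R1=tool(-.053,28);g=np.array([.592,-.0585,.196]);z=R1.as_matrix()[:,2]
plan(g+z*.019,R1,.03)
E
```

```text
5.9833 [ 0.628 -0.059  0.258] [-0.243 -0.48  -0.055]
17.2 10.4 17.7 20.7 21.7 19.9 15.9 5.1 21.2 31.9 40.2 42.8 4 rows of [-0.009  0.004  0.303] [ 0.027  0.    -0.04 ] tot mm [-2.8  0.9 90.8]
```

Call:
arm_command(moves="0 0 0.3 0 0 0 0.6;0 0 0.3 0 0 0 0.6;0 0 0.3 0 0 0 0.6;0 0 0.25 0 0 0 0.6;0 0 0 0 0 0 0.6")

```text
time_s: 7.0
position: [0.5887, -0.0577, 0.1811]
tcp_rot: [-3.047, 0.094, 0.749]
ft_force: [-0.5, 1.0, -0.3]
opening: 0.0513
```

```bash
python3 - <<'E'
from h import *
np.set_printoptions(precision=3,suppress=True)
p,r,s=Tcur();print(s["time_s"],p,s["ft_force"],s["dq"])
R1=tool(-.053,28);g=np.array([.592,-.0585,.196]);z=R1.as_matrix()[:,2]
plan(g+z*.019,R1,.03)
for i in range(12):
    im=ctrl.camera("side")[:,:,::-1].copy();cv2.imwrite(f"pics/sw{i}.png",im[185:260,290:350])
a=np.vstack([np.hstack([cv2.resize(cv2.imread(f"pics/sw{i}.png"),None,fx=3,fy=3,interpolation=cv2.INTER_CUBIC) for i in j]) for j in((0,2,4,6),(7,8,9,11))])
cv2.imwrite("pics/sw.png",a)
E
```

```text
7.0 [ 0.589 -0.058  0.181] [-0.474  1.021 -0.299] [-0.002 -0.009  0.005 -0.042 -0.001  0.018 -0.001]
1 rows of [-0.054  0.008  0.057] [ 0.115 -0.102 -0.155] tot mm [-4.1  0.6  4.2]
```

View pics/sw.png

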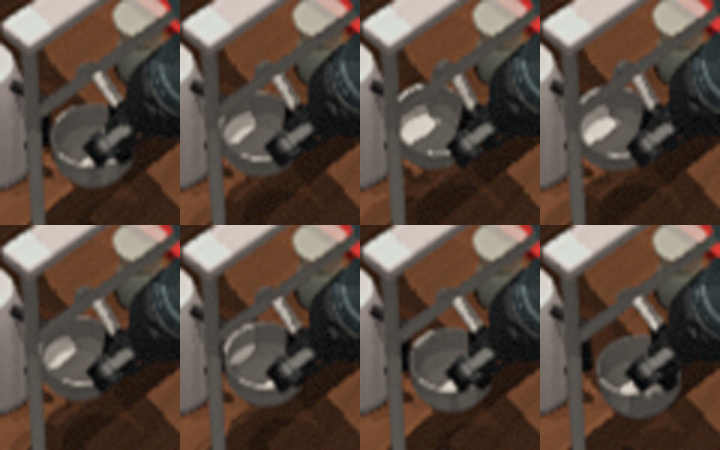

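The fingers straddle the grip while the strainer swings on the bar (period about 0.6 s). I'll narrow the jaws first, then close when it is near upright.

Call:
arm_command(moves="0 0 0.05 0.1 -0.1 -0.15 0.3;0 0 0 0 0 0 0.28;0 0 0 0 0 0 0.26;0 0 0 0 0 0 0.26", force=30)

```text
time_s: 7.93
position: [0.5906, -0.0581, 0.1808]
tcp_rot: [-3.038, 0.079, 0.746]
ft_force: [0.4, 0.0, 0.2]
opening: 0.0221
```

```bash
cat > sw.py <<'E'
from h import *
ref=cv2.imread("pics/side0.png")
def phase(n):
    for i in range(n):
        im=ctrl.camera("side")[:,:,::-1].copy()
        print(i,round(np.abs(im[222:246,303:318].astype(int)-ref[222:246,303:318]).mean(),1),end="; ")
    return im
E
python3 - <<'E'
from sw import *
p,r,s=Tcur();print(s["time_s"],p,s["ft_force"],s["opening"])
R1=tool(-.053,28);g=np.array([.592,-.0585,.196]);z=R1.as_matrix()[:,2]
plan(g+z*.019,R1,.03)
phase(16)
E
```

```text
7.9333 [ 0.59059049 -0.05811587  0.18079367] [0.3745085  0.03455832 0.16306569] 0.02213206061072469
1 rows of [-0.079  0.004  0.065] [ 0.009 -0.106  0.015] tot mm [-5.9  0.3  4.9]
0 36.1; 1 33.3; 2 25.3; 3 16.7; 4 7.5; 5 15.5; 6 18.4; 7 19.3; 8 17.9; 9 14.6; 10 5.1; 11 18.0; 12 25.4; 13 32.6; 14 34.3; 15 31.6;
```

Call:
arm_command(moves="0 0 0 0 0 0 0;0 0 0 0 0 0 0;0 0 0 0 0 0 0;0 0 0 0 0 0 0;0 0 0 0 0 0 0", force=50)

```text
time_s: 9.15
position: [0.5909, -0.058, 0.1812]
tcp_rot: [-3.039, 0.078, 0.744]
ft_force: [-0.2, 0.5, -0.1]
opening: 0.0151
```

```bash
python3 - <<'E'
from sw import *
np.set_printoptions(precision=3,suppress=True)
p,r,s=Tcur();print(s["time_s"],p,s["ft_force"],s["opening"],s["wrist_torque"])
im=phase(3);cv2.imwrite("pics/g1.png",im)
u=R.from_euler('z',-.053).as_matrix()[:,1];q=p+u*.281
print(u,q,"tool-frame shift mm for 281 slide",r.inv().apply(u*281))
E
```

```text
9.15 [ 0.591 -0.058  0.181] [-0.241  0.475 -0.123] 0.01507320597177634 [-0.023 -0.484  0.03 ]
0 15.5; 1 15.6; 2 15.6; [0.053 0.999 0.   ] [0.606 0.223 0.181] tool-frame shift mm for 281 slide [   0.368 -281.      -0.196]
```

Held: the strainer is stationary and the opening is 15.1 mm. Now sliding along the rail.

Call:
arm_command(moves="0 -0.15 0 0 0 0 0;0 -0.2 0 0 0 0 0;0 -0.2 0 0 0 0 0;0 -0.2 0 0 0 0 0;0 -0.1 0 0 0 0 0")

```text
time_s: 9.72
position: [0.5941, 0.0083, 0.1812]
tcp_rot: [-3.04, 0.085, 0.745]
ft_force: [0.2, -0.4, 0.7]
opening: 0.0151
```

```bash
cat > sl.py <<'E'
from h import *
import sys
np.set_printoptions(precision=3,suppress=True)
p0=np.array([float(v) for v in sys.argv[1:4]]);L=float(sys.argv[4])
p,r,s=Tcur();u=R.from_euler('z',-.053).as_matrix()[:,1]
print(s["time_s"],p,s["ft_force"],s["opening"],s["dq"].max() if hasattr(s["dq"],"max") else max(s["dq"]))
d=p-p0;print("along mm",d@u*1e3,"perp xyz",(d-u*(d@u))*1e3)
R1=R.from_rotvec([float(v) for v in sys.argv[5:8]]);plan(p0+u*L,R1,.02,2)
E
python3 sl.py .5909 -.058 .1812 .281 -3.039 .078 .744
```

```text
9.7167 [0.594 0.008 0.181] [ 0.208 -0.432  0.68 ] 0.015081693399273767 0.005219389599638394
along mm 66.42859852205407 perp xyz [-0.275  0.015  0.009]
11 rows of [ 0.   -0.26 -0.  ] [ 0.001  0.001 -0.006] tot mm [  -0.5 -214.6   -0.5]
```

Call:
arm_command(moves="0 -0.2 0 0 0 0 0;0 -0.25 0 0 0 0 0;0 -0.25 0 0 0 0 0;0 -0.25 0 0 0 0 0;0 -0.15 0 0 0 0 0")

```text
time_s: 10.13
position: [0.5985, 0.1006, 0.1812]
tcp_rot: [-3.041, 0.079, 0.745]
ft_force: [1.4, -0.6, 0.3]
opening: 0.0149
```

Call:
arm_command(moves="0 -0.2 0 0 0 0 0;0 -0.25 0 0 0 0 0;0 -0.25 0 0 0 0 0;0 -0.25 0 0 0 0 0;0 -0.1 0 0 0 0 0")

```text
time_s: 10.55
position: [0.6026, 0.1879, 0.1813]
tcp_rot: [-3.043, 0.075, 0.743]
ft_force: [2.1, -1.4, 1.7]
opening: 0.0148
```

```bash
python3 sl.py .5909 -.058 .1812 .281 -3.039 .078 .744
```

```text
10.55 [0.603 0.188 0.181] [ 2.146 -1.394  1.706] 0.014784258961235891 0.04356122832965177
along mm 246.13426323663953 perp xyz [-1.304  0.069  0.124]
2 rows of [ 0.009 -0.232 -0.004] [ 0.025 -0.01   0.01 ] tot mm [  1.3 -34.9  -0.7]
```

Call:
arm_command(moves="0 -0.2 0 0 0 0 0;0 -0.2 0 0 0 0 0;0 0 0 0 0 0 0;0 0 0 0 0 0 0")

```text
time_s: 10.88
position: [0.6047, 0.2229, 0.1814]
tcp_rot: [-3.044, 0.071, 0.74]
ft_force: [1.0, -2.2, 0.3]
opening: 0.0152
```

```bash
python3 sl.py .5909 -.058 .1812 .281 -3.039 .078 .744; python3 - <<'E'
from h import *
im=ctrl.camera("side")[:,:,::-1].copy();cv2.imwrite("pics/s5.png",im)
a=cv2.resize(im[130:210,335:415],None,fx=7,fy=7,interpolation=cv2.INTER_CUBIC)
cv2.imwrite("pics/band.png",a)
E
```

```text
10.8833 [0.605 0.223 0.181] [ 1.04  -2.181  0.343] 0.015165401923149021 0.007645960410580955
along mm 281.207760802284 perp xyz [-1.136  0.06   0.243]
1 rows of [ 0.015  0.003 -0.004] [ 0.06  -0.047  0.051] tot mm [ 1.1  0.2 -0.3]
```

View pics/band.png

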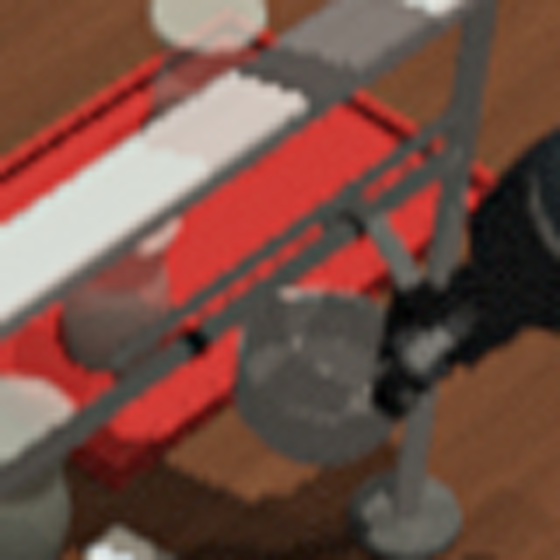

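```bash
python3 - <<'E'
import cv2
for f in("side0","s5"):
    g=cv2.imread(f"pics/{f}.png").max(2);print(f);print(g[154:169,377:397])
E
```

```text
side0
[[207 207 207 207 208 208 209 211 209 180 118  78  92 147 179 149 113  87
   73  74]
 [206 207 207 207 208 211 206 184 164 116  76  91 148 195 176 118  76  77
   74  83]
 [207 207 207 209 211 208 179 117  80  84 121 153 158 164 106  73  76  74
   99 143]
 [207 208 210 211 209 182 121  76  90 146 187 166 117  85  75  75  87 123
  168 194]
 [208 211 207 186 164 120  79  92 129 154 169 123  74  77  75  94 148 192
  206 208]
 [211 209 179 118  82  84 113 141 113 100  80  77  77  77 102 148 198 212
  214 207]
 [195 166 116  75  88 126 126 124  46  22  41  63  95 148 186 197 211 212
  213 205]
 [137  85  79  97 130 145 103  67  36  11  16  80 155 199 213 210 210 209
  210 187]
 [ 76  88 146 179 147 115  78  73  60  16  62 144 199 212 211 208 208 209
  203 174]
 [ 89 139 177 174 121  76  76  78  71  69 140 196 212 210 208 207 211 210
  203 149]
 [152 150 136 104  76  76  73  96 136 160 196 212 210 208 205 198 210 204
  166  95]
 [165 115  80  74  78  83 124 168 194 203 212 211 208 209 208 197 185 156
   95  86]
 [120  78  73  74  93 149 191 204 211 210 209 207 211 211 206 170 126 103

[... 760 characters left out ...]
 211 210
  213 205]
 [138  86  79  79  65  68  61  56  40  53  82  99 112 157 215 213 210 209
  208 187]
 [ 76  88 139 148  74  71  78  74  56  32  75 106 105 137 199 212 210 209
  204 173]
 [ 91 140 171 152  83  74  76  77  71  72 116 102 103 113 155 196 212 212
  203 149]
 [150 150 140 100  73  76  73  99 138 161 186 135  98 103 114 166 214 205
  166  95]
 [164 116  81  76  74  85 123 166 195 204 212 185 102 102 103 131 180 159
   97  86]
 [120  78  73  75  94 149 192 204 211 211 212 203 136  97 103 105 116 104
   82  90]
 [ 73  77  75 101 150 198 212 210 209 209 207 198 186 127 103 103 104 101
  101  76]
 [ 76  85 135 186 197 211 209 208 208 208 208 199 183 123  99 106 103 104
  111  79]]
```

```bash
python3 - <<'E'
from h import *
np.set_printoptions(precision=2,suppress=True)
F=frame(np.array([.564,.084,.25]),-.053)
print("band",proj("side",F([0,.14,0])),"measured (386.3,161.3)")
a,b=cv2.imread("pics/side0.png").astype(int),cv2.imread("pics/s5.png").astype(int)
m=(np.abs(a-b).max(2)>25)[150:172,372:402]
print("\n".join("%d "%(150+i)+"".join("#" if v else "." for v in r) for i,r in enumerate(m)))
off=np.array([386.3,161.3])-proj("side",F([0,.14,0]))[0]
for y in(.136,.14):
    print(y,"apex ends",(proj("side",F([[0,y-.006,.011],[0,y+.006,.011],[.01,y-.006,.004],[.01,y+.006,.004],[.02,y-.006,-.003],[.02,y+.006,-.003],[.035,y-.006,-.014],[.035,y+.006,-.014]]))+off).tolist())
E
```

```text
band [[386.12 161.66]] measured (386.3,161.3)
150 ..............................
151 ..............................
152 ..............................
153 ..............................
154 ..............................
155 ..............................
156 ..............................
157 ..............##..............
158 .............###..............
159 ...........####...............
160 ..........######..............
161 .........###..#####...........
162 ........###....####...........
163 .........#......####..........
164 ................#####.........
165 ................#####.........
166 .................#####........
167 ..................####.......#
168 ..................#####.....##
169 ...................####....###
170 ...................######..###
171 ...###########.....###########
0.136 apex ends [[384.43830448839486, 160.24689578329622], [387.0700618185851, 158.34982902985195], [386.718302553726, 163.5734188851348], [389.34130928595005, 161.66495985823633], [388.9972041374103, 166.89834221740142], [391.6114683689862, 164.97850207221683], [392.39685841353986, 172.00014557014572], [394.99745121384973, 170.06330748508785]]
0.14 apex ends [[385.3176451936124, 159.61303490346435], [387.9431525983331, 157.7204733244462], [387.5947189494887, 162.93575190499823], [390.2114980301295, 161.03182402082783], [389.87069893282165, 166.25687286836407], [392.4787577568066, 164.34158979528664], [393.2657839773488, 171.35299768722265], [395.86020753881536, 169.4207542533328]]
```

The silhouette of the hook's strip fits local y of about 136–138 mm, so I'll nudge about 3 mm farther along.

Call:
arm_command(moves="0 -0.035 0 0 0 0 0;0 0 0 0 0 0 0;0 0 0 0 0 0 0;0 0 0 0 0 0 0")

```text
time_s: 11.27
position: [0.6048, 0.2239, 0.1813]
tcp_rot: [-3.042, 0.078, 0.741]
ft_force: [1.1, 1.5, 1.0]
opening: 0.0148
```

```bash
python3 sl.py .5909 -.058 .1812 .281 -3.039 .078 .744;  python3 - <<'E'
from h import *
im=ctrl.camera("side")[:,:,::-1].copy();cv2.imwrite("pics/s6.png",im)
a,b=cv2.imread("pics/side0.png").astype(int),im.astype(int)
m=(np.abs(a-b).max(2)>25)[156:170,372:402]
print("\n".join("%d "%(156+i)+"".join("#" if v else "." for v in r) for i,r in enumerate(m)))
E
```

```text
11.2667 [0.605 0.224 0.181] [1.146 1.526 1.02 ] 0.014801840305000582 0.007378350910553831
along mm 282.24357058412755 perp xyz [-1.015  0.054  0.142]
1 rows of [ 0.013  0.017 -0.005] [ 0.022 -0.035 -0.009] tot mm [ 1.   1.2 -0.3]
156 ..............................
157 ..............##..............
158 .............###..............
159 ...........####...............
160 ..........######..............
161 .........###..#####...........
162 .........##....#####..........
163 .........#......#####.........
164 ................#####.........
165 .................#####........
166 .................######.......
167 ..................#####......#
168 ..................#####.....##
169 ...................####....###
```

Call:
arm_command(moves="0 -0.045 0 0 0 0 0;0 0 0 0 0 0 0;0 0 0 0 0 0 0;0 0 0 0 0 0 0")

```text
time_s: 11.65
position: [0.605, 0.2261, 0.1813]
tcp_rot: [-3.042, 0.081, 0.742]
ft_force: [1.3, -0.2, 0.4]
opening: 0.0144
```

```bash
python3 sl.py .5909 -.058 .1812 .281 -3.039 .078 .744
```

```text
11.65 [0.605 0.226 0.181] [ 1.259 -0.212  0.448] 0.014409603359573237 0.0030823733208719803
along mm 284.4153439745872 perp xyz [-0.947  0.05   0.071]
1 rows of [ 0.012  0.046 -0.005] [ 0.026 -0.028 -0.036] tot mm [ 0.9  3.4 -0.4]
```

Call:
arm_command(moves="0 0 0 0 0 0 0.5;0 0 0 0 0 0 0.5;0 0 0 0 0 0 0.5;0 0 0 0 0 0 0.5;0 0 0 0 0 0 0.5")

```text
time_s: 12.07
position: [0.6036, 0.2258, 0.1805]
tcp_rot: [-3.042, 0.081, 0.747]
ft_force: [-0.1, 0.1, 1.5]
opening: 0.0429
```

Call:
arm_command(moves="0 0 -0.2 0 0 0 0.5;0 0 -0.35 0 0 0 0.5;0 0 -0.35 0 0 0 0.5;0 0 -0.35 0 0 0 0.5;0 0 -0.3 0 0 0 0.5")

```text
time_s: 12.48
position: [0.6527, 0.2239, 0.2794]
tcp_rot: [-3.039, 0.079, 0.778]
ft_force: [1.1, 1.2, 0.4]
opening: 0.0428
```

```bash
python3 - <<'E'
from h import *
np.set_printoptions(precision=3,suppress=True)
p,r,s=Tcur();print(s["time_s"],p,s["ft_force"],s["opening"],s["joint_pos"])
ims=[ctrl.camera("side")[:,:,::-1].copy() for i in range(8)]
cv2.imwrite("pics/s7.png",ims[-1])
print([round(np.abs(i.astype(int)-ims[-1])[165:200,365:395].mean(),1) for i in ims])
a,b=cv2.imread("pics/side0.png").astype(int),ims[-1].astype(int)
m=(np.abs(a-b).max(2)>25)[156:170,372:402]
print("\n".join("%d "%(156+i)+"".join("#" if v else "." for v in r) for i,r in enumerate(m)))
t=cv2.imread("pics/top0.png");s=cv2.imread("pics/side0.png")
print("top V");print(t.max(2)[190:222,408:436:1])
print("side V");print(s.max(2)[266:308,236:262])
E
```

```text
12.4833 [0.653 0.224 0.279] [1.078 1.226 0.42 ] 0.042761808681117244 [-0.455  0.77   0.279  1.009 -0.32   1.871 -1.846]
[np.float64(5.3), np.float64(4.4), np.float64(2.9), np.float64(2.6), np.float64(4.3), np.float64(4.6), np.float64(3.4), np.float64(0.0)]
156 ..............................
157 ..............##..............
158 .............####.............
159 ...........####...............
160 ..........###.##..##..........
161 .........###...#####..........
162 ..........#.....#####.........
163 .................####.........
164 ..................####........
165 ..................#####.......
166 ..................#####.......
167 ...................#####......
168 ....................####......
169 ....................###.##....
top V
[[255 249 246 246 246 247 242 239 240 243 252 220  32  47 149 185 179 179
  180 150  97 105 106 106 106 107 106 106]
 [255 255 249 248 248 248 242 240 240 243 251 210  31  47 154 185 179 178
  181 173 101 109 112 112 112 112 113 112]
 [169 255 255 254 237 239 237 240 240 244 250 211  32  53 174 186 180 180
  181 182 131 114 118 118 119 118 119 1
[... 2896 characters left out ...]
 51 113 204 178 179 179 179 138]
 [133 255 255 128 139 136 153 255 243 240 240 240 241 245 254 144 140 106
   79  48  85 245 185 179 179 178 179 163]
 [ 82 243 253 127 137 135 153 254 242 240 240 240 242 246 233 130 143 108
   51  45  93 255 176 178 179 178 178 181]
 [ 59 141 255 130 138 136 153 255 242 240 240 241 246 254 159 141 140  75
   46  71 209 195 178 178 179 178 178 179]
 [ 47  76 211 211 136 135 154 255 244 242 243 248 254 205 132 143 132  42
   64 169 201 175 179 180 178 178 178 179]]
side V
[[110 114 116 ... 119 119 118]
 [112 116 116 ... 120 119 117]
 [114 118 126 ... 117 117 117]
 ...
 [152 150 153 ... 217 213 210]
 [153 153 153 ... 215 212 212]
 [138 154 154 ... 215 213 214]]
```

```bash
python3 - <<'E'
from h import *
np.set_printoptions(precision=4,suppress=True)
J,A,T=at("top",(425.3,197.7),.135),at("top",(427.6,207.8),.158),at("top",(426.8,214.3),.124)
G=tri((252.9,291.7),(419.9,199.5))
print("junction",J,"apex",A,"tip",T,"grip",G)
for a,b in((J,T),(G[0],T),(G[0],A)): print(np.degrees(np.arctan2(*(a-b)[[1,0]])),np.linalg.norm((a-b)[:2]))
s=cv2.imread("pics/side0.png");np.set_printoptions(linewidth=200,threshold=10000)
print("side V from (236,266)");print(s.max(2)[266:306,236:262])
E
```

```text
junction [ 0.5267 -0.3068  0.135 ] apex [ 0.4952 -0.3057  0.158 ] tip [ 0.4808 -0.3118  0.124 ] grip (array([ 0.5291, -0.3041,  0.0837]), np.float64(0.0005103018496628809))
6.144607375750246 0.04615686025311001
9.018521651440738 0.048916450168511955
2.7717537978655256 0.03394750612907266
side V from (236,266)
[[110 114 116 118 119 121 121 121 120 121 123 127 128 127 125 123 126 124 123 122 126 125 119 119 119 118]
 [112 116 116 122 133 131 122 118 121 127 126 127 125 125 123 122 124 123 123 127 123 121 119 120 119 117]
 [114 118 126 149 168 164 150 135 128 127 127 126 126 123 125 124 123 123 121 122 123 122 120 117 117 117]
 [122 141 164 177 185 183 181 175 151 126 123 124 123 127 123 123 122 121 120 119 121 120 119 117 118 117]
 [132 143 176 188 188 190 194 196 180 147 122 124 124 124 121 122 120 122 118 119 117 116 115 119 118 117]
 [141 122 135 156 175 196 200 197 195 177 129 120 124 120 122 121 121 118 119 118 114 114 115 116 118 117]
 [147 110  75  85 132 181 198 198 197 192 158 125 119 121 121 119 119 120 114 114 116 118 115 117 118 121]
 [148 122  70  62  90 145 180 197 197 19
[... 2791 characters left out ...]
  87  80  75  74  54  30  17  34  60  66  68  69  51  63]
 [104  66  74  78  80  79  82  82  81  83  80  74  77  80  78  77  71  51  39  59  75  68  49  52  68 128]
 [122  69  65  78  82  80  77  78  78  80  80  79  81  80  80  75  69  52  46  62  74  57  43  69 135 192]
 [138 101  63  64  74  80  81  82  85  83  79  81  83  82  71  71  83  60  44  47  56  44  49 110 184 211]
 [151 137 111  74  68  66  76  87  86  80  78  83  93  79  86 103 119 106  66  56  47  45  84 161 208 209]
 [153 151 146 129 123 106  92  82  83  84  86  90 108 111 120 128 133 131 115 114  61  66 144 202 214 208]
 [152 150 153 151 152 145 144 116 114 115 118 118 124 131 133 133 132 137 146 135  62 107 189 217 213 210]]
```

Call:
arm_command(moves="0.1 0.1 -0.4 0 0 0 0.6;0.2 0.1 -0.4 0 0 0 0.6;0.2 0.2 -0.4 0 0 0 0.6")

```text
time_s: 13.13
position: [0.6922, 0.1948, 0.3035]
tcp_rot: [3.035, -0.082, -0.779]
ft_force: [-0.6, 1.9, -2.2]
opening: 0.0511
```

```bash
cat > fit.py <<'E'
from h import *
from scipy.optimize import minimize
def strip(F):
    P=np.array([[41,125],[6,147],[-10,112]])/1000;o=[]
    for a,b in zip(P[:-1],P[1:]): o.append(F([[q[0],w,q[1]] for q in(a,b) for w in(-.006,.006)]))
    return o
E
python3 - <<'E'
from fit import *
np.set_printoptions(precision=4,suppress=True)
t=cv2.imread("pics/top0.png").max(2);s=cv2.imread("pics/side0.png").max(2)
def box(m,x0,y0,x1,y1):
    o=np.zeros(m.shape);o[y0:y1,x0:x1]=m[y0:y1,x0:x1];return o
Bt=box(t<55,416,196,424,204);Bs=box(s<60,247,281,258,300)
St=box(t>195,423,197,431,215);Ss=box(s>170,238,268,252,284)
def cost(v,verb=0):
    F=frame(np.array([v[0],v[1],.012]),v[2]);c=[]
    for n,B,S in(("top",Bt,St),("side",Bs,Ss)):
        o=np.array([v[3],v[4]]) if n=="side" else 0
        h=lambda X:sil2(n,X,o)
        st=np.max([h(q) for q in strip(F)],0);g=h(gripbox([v[0],v[1],.012],v[2]))*(1-st)
        c+=[((st-S)**2).sum()/S.sum(),((g-B)**2).sum()/B.sum()]
    if verb:print(np.round(c,2))
    return sum(c)+(v[3]**2+v[4]**2)*.05
def sil2(n,X,o):
    h=cv2.convexHull(((proj(n,X)+o)*16).astype(np.float32)).reshape(-1,2)
    m=np.zeros((400,640),np.uint8);cv2.fillConvexPoly(m,np.round(h).astype(np.int32),255,cv2.LINE_AA,4);return m/255.
rs=[]
for y in(-.1,.05,.15,.25):
  for x0 in(.486,.492):
    x=np.array([x0,-.306,y,0,0]);sx=np.vstack([x]+[x+d for d in np.diag([.005,.005,.1,1,1])])
    rs.append(minimize(cost,x,method="Nelder-Mead",options=dict(initial_simplex=sx,maxiter=600)))
rs.sort(key=lambda r:r.fun)
for r in rs[:4]:print(r.x,r.fun);cost(r.x,1)
F=frame(np.array([*rs[0].x[:2],.012]),rs[0].x[2]);print("grip pt",F([.041,0,.082]),"hook",F([.006,0,.136]))
E
```

```text
[ 0.4859 -0.3072  0.0031  0.4043 -0.4936] 2.3769364694297908
[0.61 0.8  0.4  0.55]
[ 0.4859 -0.3055 -0.025   0.2255 -0.1068] 2.3811728915389145
[0.65 0.8  0.4  0.53]
[ 0.4859 -0.3069  0.0304  0.4973 -0.2243] 2.3941343479042625
[0.62 0.82 0.4  0.54]
[ 0.4858 -0.3065  0.0225  0.2736 -0.1754] 2.4034440850548275
[0.62 0.83 0.4  0.54]
grip pt [[ 0.5269 -0.3071  0.094 ]] hook [[ 0.4919 -0.3072  0.148 ]]
```

Small strainer estimate: grip at about (0.527, −0.306, 0.094), yaw about 0–3°, so its grip already points away from the robot. I'll return along the far side of the rail and come down on it with the same lean.

Call:
arm_command(moves="0 0.35 0 0 0 0 0.6;0 0.5 0 0 0 0 0.6;0 0.5 0 0 0 0 0.6;0 0.5 0 0 0 0 0.6;0 0.5 0 0 0 0 0.6")

```text
time_s: 13.55
position: [0.6824, 0.0263, 0.3005]
tcp_rot: [-3.033, 0.042, 0.792]
ft_force: [0.3, -0.3, 0.5]
opening: 0.0513
```

Call:
arm_command(moves="0 0.5 0 0 0 0 0.6;0 0.5 0 0 0 0 0.6;0 0.5 0 0 0 0 0.6;0 0.5 0 0 0 0 0.6;0 0.3 0 0 0 0 0.6")

```text
time_s: 13.97
position: [0.672, -0.1567, 0.296]
tcp_rot: [-3.03, 0.044, 0.811]
ft_force: [-0.5, -0.6, -0.6]
opening: 0.0513
```

```bash
cat > go.py <<'E'
from h import *
import sys
np.set_printoptions(precision=3,suppress=True)
p,r,s=Tcur();print(s["time_s"],p,s["ft_force"],s["opening"],s["joint_pos"])
a=[float(v) for v in sys.argv[1:]];R1=tool(a[3],a[4]);print("z",R1.as_matrix()[:,2]);plan(np.array(a[:3])-R1.as_matrix()[:,2]*a[5],R1,.03,3)
E
python3 go.py .518 -.306 .077 .02 28 .1
```

```text
13.9667 [ 0.672 -0.157  0.296] [-0.483 -0.626 -0.616] 0.051306430046987296 [ 0.124  0.782  0.037  0.934  0.044  1.944 -1.438]
z [-0.469 -0.009 -0.883]
8 rows of [-0.048  0.248  0.277] [-0.038  0.061 -0.079] tot mm [-23.6 151.  164.9]
```

Call:
arm_command(moves="0 0.35 0.05 -0.05 0.1 -0.08 0.6;0 0.4 0.1 -0.05 0.1 -0.08 0.6;-0.05 0.4 0.2 -0.05 0.06 -0.08 0.6;-0.1 0.35 0.3 -0.05 0 -0.08 0.6;-0.1 0.2 0.3 -0.05 0 -0.08 0.6")

```text
time_s: 14.38
position: [0.6165, -0.2921, 0.2393]
tcp_rot: [3.035, 0.006, -0.782]
ft_force: [-0.4, -0.8, -1.3]
opening: 0.0515
```

Call:
arm_command(moves="0 0 0.3 0 0 0 0.6;0 0 0.2 0 0 0 0.6;0 0 0 0 0 0 0.6;0 0 0 0 0 0 0.6;0 0 0 0 0 0 0.6")

```text
time_s: 14.8
position: [0.5855, -0.2997, 0.1986]
tcp_rot: [3.03, -0.014, -0.812]
ft_force: [-0.5, 0.8, -0.1]
opening: 0.0515
```

```bash
python3 go.py .518 -.306 .077 .02 28 .1
python3 - <<'E'
from h import *
im=ctrl.camera("side")[:,:,::-1].copy();cv2.imwrite("pics/s8.png",im)
a,b=cv2.imread("pics/side0.png").astype(int),im.astype(int)
m=(np.abs(a-b).max(2)>25)[156:172,372:402]
print("\n".join("%d "%(156+i)+"".join("#" if v else "." for v in r) for i,r in enumerate(m)))
E
```

```text
14.8 [ 0.586 -0.3    0.199] [-0.512  0.844 -0.115] 0.05149607965294603 [ 0.289  0.742  0.069  1.205  0.129  1.69  -1.246]
z [-0.469 -0.009 -0.883]
2 rows of [-0.01   0.035  0.261] [-0.052  0.249 -0.196] tot mm [-1.1  5.3 39.2]
156 ..............................
157 ..............##..............
158 .............####.............
159 ...........####...............
160 ..........###..#.###..........
161 .........###...######.........
162 ..........#.....#####.........
163 .................#####........
164 .................######.......
165 ..................#####.......
166 ..................######......
167 ...................#####......
168 ...................######.....
169 ....................####.#....
170 ....................#######...
171 ....###########.....#######...
```

Call:
arm_command(moves="0 0.07 0.2 -0.05 0.25 -0.2 0.7;0 0 0.25 -0.05 0.25 -0.2 0.7;0 0 0 0 0 0 0.7;0 0 0 0 0 0 0.7")

```text
time_s: 15.18
position: [0.5765, -0.3015, 0.173]
tcp_rot: [3.046, 0.045, -0.738]
ft_force: [0.2, 0.6, 0.4]
opening: 0.0597
```

```bash
python3 go.py .518 -.306 .077 .02 28 .0
python3 - <<'E'
from h import *
for n,(x,y) in(("side",(205,225)),("top",(375,150))):
    im=ctrl.camera(n)[:,:,::-1].copy();cv2.imwrite(f"pics/{n}9.png",im)
    globals()[n]=cv2.resize(im[y:y+100,x:x+80],None,fx=5,fy=5,interpolation=cv2.INTER_CUBIC)
cv2.imwrite("pics/pick.png",np.hstack([side,top]))
E
```

```text
15.1833 [ 0.577 -0.301  0.173] [0.171 0.613 0.422] 0.059723511166826 [ 0.301  0.714  0.056  1.29   0.135  1.583 -1.218]
z [-0.469 -0.009 -0.883]
4 rows of [-0.025  0.01   0.374] [ 0.017 -0.047  0.031] tot mm [ -8.2   2.8 112.2]
```

View pics/pick.png

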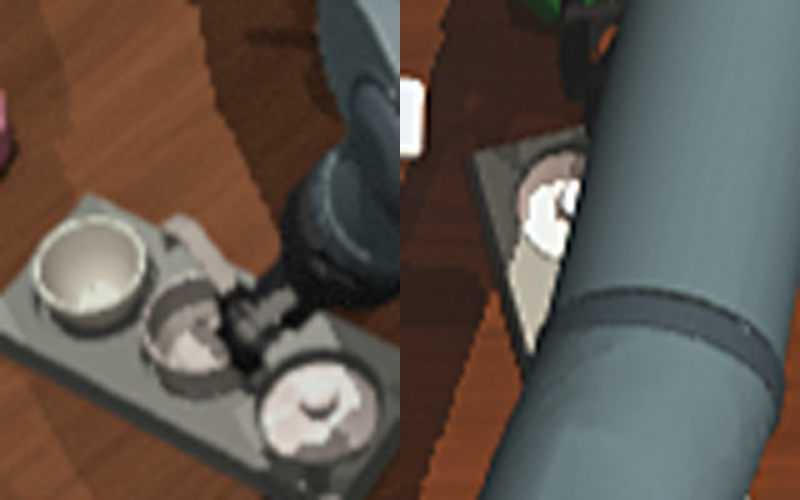

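The side crop shows the fingers (255,320) lined up just in front of the small strainer's grip, clear of the cup and lid; the top view is blocked by the arm. Going in.

Call:
arm_command(moves="-0.06 0.02 0.3 0 -0.05 0.03 0.7;-0.05 0.02 0.35 0 -0.05 0.03 0.7;0 0 0.35 0 0 0 0.7;0 0 0.3 0 0 0 0.7;0 0 0 0 0 0 0.7")

```text
time_s: 15.7
position: [0.5354, -0.3059, 0.0949]
tcp_rot: [3.042, 0.045, -0.718]
ft_force: [-0.3, 1.6, -1.5]
opening: 0.0601
```

```bash
python3 go.py .518 -.306 .077 .02 28 .0
```

```text
15.7 [ 0.535 -0.306  0.095] [-0.344  1.586 -1.496] 0.060075517752953354 [ 0.32   0.719  0.056  1.455  0.148  1.398 -1.228]
z [-0.469 -0.009 -0.883]
1 rows of [-0.101 -0.008  0.317] [ 0.183 -0.357  0.096] tot mm [-7.6 -0.6 23.8]
```

Call:
arm_command(moves="-0.05 0 0.17 0.1 -0.2 0.05 0.7;-0.05 0 0.13 0.08 -0.15 0.05 0.7;0 0 0 0 0 0 0.7;0 0 0 0 0 0 0.5;0 0 0 0 0 0 0.4")

```text
time_s: 16.12
position: [0.5236, -0.3071, 0.0811]
tcp_rot: [3.043, 0.031, -0.749]
ft_force: [-0.1, 0.4, 0.1]
opening: 0.0364
```

```bash
python3 go.py .518 -.306 .077 .02 28 .0
```

```text
16.1167 [ 0.524 -0.307  0.081] [-0.134  0.357  0.074] 0.03636524250593036 [ 0.327  0.732  0.059  1.472  0.147  1.388 -1.231]
z [-0.469 -0.009 -0.883]
1 rows of [-0.041 -0.016  0.083] [ 0.035 -0.088 -0.007] tot mm [-3.1 -1.2  6.2]
```

Call:
arm_command(moves="-0.04 0 0.08 0 -0.08 0 0.3;0 0 0 0 0 0 0.2;0 0 0 0 0 0 0;0 0 0 0 0 0 0;0 0 0 0 0 0 0", force=60)

```text
time_s: 16.53
position: [0.521, -0.3072, 0.0787]
tcp_rot: [3.042, 0.032, -0.748]
ft_force: [-0.3, 0.2, -1.7]
opening: 0.0153
```

Call:
arm_command(moves="0 0 0 0 0 0 0;0 0 0 0 0 0 0;0 0 0 0 0 0 0")

```text
time_s: 16.78
position: [0.521, -0.3073, 0.0787]
tcp_rot: [3.042, 0.032, -0.748]
ft_force: [0.1, -0.4, -0.3]
opening: 0.0151
```

```bash
python3 go.py .518 -.306 .077 .02 28 .0; python3 - <<'E'
from h import *
p,r,s=Tcur();print(s["wrist_torque"],np.degrees(np.arctan2(*( -r.as_matrix()[[0,1],1]*[-1,1])[::1])) , r.as_matrix())
im=ctrl.camera("side")[:,:,::-1].copy();cv2.imwrite("pics/s10.png",im)
a,b=cv2.imread("pics/side0.png").astype(int),im.astype(int)
m=(np.abs(a-b).max(2)>30)[262:302,232:262]
print("\n".join("%d "%(262+i)+"".join("#" if v else "." for v in r) for i,r in enumerate(m)))
print(im.max(2)[264:284,236:256])
E
```

```text
16.7833 [ 0.521 -0.307  0.079] [ 0.148 -0.388 -0.326] 0.015132197015978763 [ 0.327  0.73   0.059  1.48   0.149  1.38  -1.231]
z [-0.469 -0.009 -0.883]
1 rows of [-0.025 -0.018  0.039] [ 0.065 -0.096  0.002] tot mm [-1.9 -1.3  2.9]
[ 0.03566946 -0.63272598 -0.01383265] 1.2726382142341919 [[ 0.88588138  0.02220973 -0.46337988]
 [ 0.01784495 -0.9997455  -0.01380199]
 [-0.46356848  0.00395793 -0.88605225]]
262 ..................############
263 ...................###########
264 ....................##########
265 ....................##########
266 ....................##########
267 .....................#########
268 .......####..........#########
269 .....##.#.##.........#########
270 .............#.......#########
271 .............#.......#########
272 .............##.....##########
273 ...................###########
274 ................#.############
275 .......#........##############
276 ................##############
277 .................#############
278 ................##############
279 ................##############
280 ................##############
281 ..........##....#########
[... 1706 characters left out ...]
  46  53
   63  93]
 [152 150 139 140 153 151 145 140 166 174 172 171 158  87  29  29  47  50
   65  92]
 [144 153 150 151 149 150 149 141 147 173 173 173 164  68  22  30  52  54
   68  88]
 [121 152 151 150 151 149 149 147 145 169 175 173 153  51  21  34  47  51
   63  81]
 [108 151 151 148 149 151 152 158 166 169 160 173 141  47  21  29  48  50
   62  67]
 [117 151 151 151 158 163 165 163 152 139 128 160 125  38  22  31  45  54
   62  62]
 [123 148 155 160 158 139 140 131 106  90 100 133 102  37  23  28  41  53
   58  61]
 [126 157 160 137 126  93  91  93  90  87  93 101  89  34  25  29  34  53
   54  62]
 [141 150 132  88  89  86  89  87  90  89  93  85  57  27  24  26  29  46
   51  50]]
```

Gripped: opening 15.1 mm and the hook hasn't shifted. Lifting straight up out of the well.

Call:
arm_command(moves="-0.05 0 -0.09 0 0 0 0;-0.09 0 -0.18 0 0 0 0;-0.14 0 -0.27 0 0 0 0;-0.14 0 -0.27 0 0 0 0;-0.14 0 -0.27 0 0 0 0")

```text
time_s: 17.25
position: [0.5172, -0.3046, 0.1697]
tcp_rot: [3.043, 0.035, -0.768]
ft_force: [-0.3, 0.3, -1.8]
opening: 0.0155
```

```bash
python3 go.py .6466 -.0205 .226 -.053 27.5 .0; python3 - <<'E'
from h import *
p,r,s=Tcur()
im=ctrl.camera("side")[:,:,::-1].copy();cv2.imwrite("pics/s11.png",im)
plan(np.array([.63,-.29,.24]),tool(-.02,27.5),.035,3)
E
```

```text
17.25 [ 0.517 -0.305  0.17 ] [-0.34   0.333 -1.787] 0.015506427503964448 [ 0.323  0.631  0.064  1.443  0.149  1.529 -1.206]
z [-0.461  0.024 -0.887]
11 rows of [ 0.103 -0.346 -0.131] [0.043 0.019 0.088] tot mm [  93.  -281.3 -113.3]
4 rows of [ 0.225 -0.051 -0.36 ] [0.075 0.024 0.13 ] tot mm [  67.5  -13.6 -108.4]
```

Call:
arm_command(moves="0 0 -0.36 0.07 0.02 0.13 0;0.15 -0.05 -0.4 0.07 0.02 0.13 0;0.25 -0.05 -0.36 0.07 0.02 0.13 0;0.3 -0.05 -0.25 0.07 0.02 0.13 0;0.1 -0.05 -0.1 0 0 0 0")

```text
time_s: 17.72
position: [0.6237, -0.2947, 0.2587]
tcp_rot: [-3.052, 0.048, 0.74]
ft_force: [0.9, 0.6, -2.0]
opening: 0.0155
```

```bash
python3 go.py .6466 -.0205 .235 -.053 27.5 .0
```

```text
17.7167 [ 0.624 -0.295  0.259] [ 0.907  0.641 -2.   ] 0.01552125751381258 [ 0.28   0.744  0.07   1.06   0.102  1.79  -1.26 ]
z [-0.461  0.024 -0.887]
10 rows of [ 0.028 -0.367  0.02 ] [ 0.024 -0.006  0.026] tot mm [  23.2 -274.9   12.7]
```

Call:
arm_command(moves="0.3 -0.1 -0.12 0 0 0 0;0.25 -0.25 -0.1 0.05 0 0.05 0;0.05 -0.37 0 0.05 0 0.05 0;0 -0.37 0 0.05 0 0.05 0;0 -0.37 0 0.05 0 0.05 0")

```text
time_s: 18.13
position: [0.6795, -0.194, 0.2581]
tcp_rot: [-3.054, 0.099, 0.724]
ft_force: [0.0, -0.6, -1.0]
opening: 0.0152
```

```bash
python3 go.py .6466 -.0205 .235 -.053 27.5 .0
```

```text
18.1333 [ 0.68  -0.194  0.258] [ 0.011 -0.594 -0.956] 0.015198426462859365 [ 0.166  0.793  0.046  0.974  0.045  1.834 -1.428]
z [-0.461  0.024 -0.887]
6 rows of [-0.063 -0.381  0.086] [ 0.018 -0.035 -0.033] tot mm [ -29.6 -171.5   38.2]
```

Call:
arm_command(moves="0 -0.37 0 0 0 0 0;0 -0.37 0 0 0 0 0;0 -0.37 0 0 0 0 0;0 -0.35 0 0 0 -0.05 0;0 -0.25 0 0 0 -0.05 0")

```text
time_s: 18.55
position: [0.6877, -0.0585, 0.2609]
tcp_rot: [-3.054, 0.087, 0.718]
ft_force: [-0.0, 1.0, -1.2]
opening: 0.0153
```

Call:
arm_command(moves="0 -0.1 0 0 0 0 0;0 0 0 0 0 0 0;0 0 0 0 0 0 0;0 0 0 0 0 0 0")

```text
time_s: 18.88
position: [0.6887, -0.0453, 0.263]
tcp_rot: [-3.055, 0.073, 0.714]
ft_force: [0.2, -0.7, -2.2]
opening: 0.0156
```

```bash
python3 go.py .6466 -.0205 .235 -.053 27.5 .0
python3 - <<'E'
from h import *
np.set_printoptions(precision=1,suppress=True)
p,r,s=Tcur();print(r.as_matrix())
im=ctrl.camera("side")[:,:,::-1].copy();cv2.imwrite("pics/s12.png",im)
# predicted hook apex pixel
H=p+R.from_euler('z',-.04).apply([-.028,0,.0693]);print("hook pred",np.round(H,3),proj("side",H),proj("side",H+[0,0,.011]))
a=cv2.resize(im[150:230,290:390],None,fx=8,fy=8,interpolation=cv2.INTER_CUBIC)[:600];cv2.imwrite("pics/hang.png",a)
E
```

```text
18.8833 [ 0.689 -0.045  0.263] [ 0.214 -0.717 -2.194] 0.01562655753938368 [ 0.01   0.755 -0.     1.025 -0.009  1.821 -1.609]
z [-0.461  0.024 -0.887]
2 rows of [-0.174 -0.152  0.295] [ 0.071 -0.151  0.02 ] tot mm [-26.4 -23.   44.1]
[[ 0.9 -0.  -0.4]
 [-0.  -1.   0. ]
 [-0.4  0.  -0.9]]
hook pred [ 0.7 -0.   0.3] [[351.8 207.2]] [[351.9 204.4]]
```

View pics/hang.png

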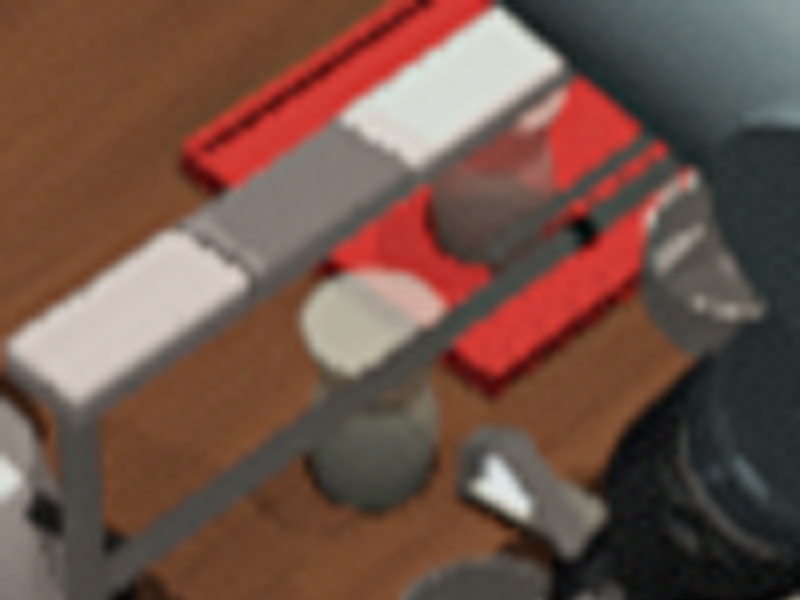

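The hook bend is at crop (490,440), i.e. full-image (351.3,205.0). The prediction was (351.9,204.4), so the hook position relative to the tool is confirmed. Next: lower beside the bar, then in.

```bash
python3 go.py .645 -.045 .228 -.053 27.5 .0
```

```text
18.9333 [ 0.689 -0.046  0.263] [-0.337 -1.062 -1.16 ] 0.015333090130554549 [ 0.011  0.755  0.     1.024 -0.009  1.821 -1.609]
z [-0.461  0.024 -0.887]
2 rows of [-0.156  0.005  0.339] [ 0.072 -0.15   0.01 ] tot mm [-23.6   0.6  50.8]
```

Call:
arm_command(moves="-0.15 0 0.34 0.07 -0.15 0 0;-0.15 0 0.3 0.07 -0.15 0 0;0 0 0 0 0 0 0;0 0 0 0 0 0 0")

```text
time_s: 19.27
position: [0.6451, -0.0548, 0.2287]
tcp_rot: [-3.042, 0.1, 0.744]
ft_force: [-0.2, 0.1, 0.1]
opening: 0.015
```

```bash
python3 go.py .645 -.045 .228 -.053 27.5 .0; python3 go.py .582 -.042 .228 -.053 27.5 .0; python3 - <<'E'
from h import *
p,r,s=Tcur()
im=ctrl.camera("side")[:,:,::-1].copy();cv2.imwrite("pics/s13.png",im)
H=p+R.from_euler('z',-.05).apply([-.028,0,.0693]);print(H,proj("side",H+[0,0,.011]))
E
```

```text
19.2667 [ 0.645 -0.055  0.229] [-0.248  0.067  0.06 ] 0.014970829539555567 [ 0.028  0.697 -0.002  1.198 -0.01   1.726 -1.61 ]
z [-0.461  0.024 -0.887]
1 rows of [-0.005 -0.13   0.012] [ 0.012 -0.001 -0.189] tot mm [-0.4 -9.8  0.9]
19.2667 [ 0.645 -0.055  0.229] [-0.248  0.067  0.06 ] 0.014970829539555567 [ 0.028  0.697 -0.002  1.198 -0.01   1.726 -1.61 ]
z [-0.461  0.024 -0.887]
3 rows of [-0.25  -0.04   0.133] [ 0.004 -0.    -0.063] tot mm [-56.3  -8.7  30. ]
[ 0.61714481 -0.05338263  0.29796682] [[336.72126978 206.48117354]]
```

Call:
arm_command(moves="-0.22 -0.04 0.12 0 0 -0.06 0;-0.25 -0.04 0.13 0 0 -0.06 0;-0.22 -0.02 0.12 0 0 -0.03 0;0 0 0 0 0 0 0;0 0 0 0 0 0 0")

```text
time_s: 19.73
position: [0.591, -0.0506, 0.23]
tcp_rot: [-3.045, 0.1, 0.729]
ft_force: [-0.3, 0.4, -1.6]
opening: 0.0153
```

```bash
python3 go.py .582 -.042 .187 -.053 27.5 .0; python3 - <<'E'
from h import *
p,r,s=Tcur()
im=ctrl.camera("side")[:,:,::-1].copy();cv2.imwrite("pics/s14.png",im)
H=p+R.from_euler('z',-.05).apply([-.028,0,.0693]);print(H,proj("side",H+[0,0,.011]))
F=R.from_euler('z',.053).apply(H-[.564,.084,.25]);print("hook in rail mm",F*1e3)
E
```

```text
19.7333 [ 0.591 -0.051  0.23 ] [-0.346  0.361 -1.614] 0.015293618549436956 [ 0.03   0.581 -0.01   1.379 -0.009  1.651 -1.615]
z [-0.461  0.024 -0.887]
2 rows of [ 0.074 -0.055  0.284] [ 0.004 -0.074 -0.093] tot mm [10.9 -8.3 42.7]
[ 0.56306425 -0.04924384  0.29934434] [[322.92188636 195.07750511]]
hook in rail mm [   6.12418534 -133.106311     49.34433544]
```

Call:
arm_command(moves="-0.11 0 0.055 0 0 0 0;0 0 0 0 0 -0.05 0;0 0 0 0 0 -0.05 0;0.08 0 0.15 0 0 0 0;0.08 0 0.15 0 0 0 0")

```text
time_s: 20.2
position: [0.5888, -0.0519, 0.2079]
tcp_rot: [-3.049, 0.092, 0.707]
ft_force: [-0.7, 0.4, -1.1]
opening: 0.0154
```

```bash
cat > hk.py <<'E'
from h import *
np.set_printoptions(precision=1,suppress=True)
p,r,s=Tcur();print(s["time_s"],s["ft_force"],s["opening"])
m=r.as_matrix();yaw=np.arctan2(m[0,1],-m[1,1]);print("yaw,lean",yaw,np.degrees(np.arctan2(-m[0,2],-m[2,2])),"p",p*1e3)
dl=np.arctan2(-m[0,2],-m[2,2])-np.radians(27.6)
H=p+(R.from_euler('z',yaw)*R.from_euler('y',dl)).apply([-.028,0,.0693])
print("hook in rail mm",R.from_euler('z',.053).apply(H-[.564,.084,.25])*1e3,"proj apex",proj("side",H+[0,0,.011]))
E
python3 hk.py
```

```text
20.2 [-0.7  0.4 -1.1] 0.015399568508087321
yaw,lean -0.05970151564796387 26.0799711622662 p [588.8 -51.9 207.9]
hook in rail mm [   2.1 -134.2   26.5] proj apex [[321.6 200.2]]
```

Call:
arm_command(moves="-0.03 0 0.02 0 0 0 0;0.06 0 0.11 0 0 0 0;0.05 0 0.1 0 0 0 0;0 0 0 0 0 0 0;0 0 0 0 0 0 0")

```text
time_s: 20.62
position: [0.583, -0.0514, 0.1825]
tcp_rot: [-3.045, 0.091, 0.725]
ft_force: [-0.7, 0.8, 1.7]
opening: 0.0152
```

```bash
python3 hk.py
```

```text
20.6167 [-0.7  0.8  1.7] 0.015166818866748281
yaw,lean -0.059030852960665056 26.76529345637095 p [583.  -51.4 182.5]
hook in rail mm [  -2.8 -134.     1.4] proj apex [[320.5 205.2]]
```

Force z went from −1.1 to +1.7 N and the hook is 1.4 mm above its seat, so it's on the bar. Now sliding towards the near band.

Call:
arm_command(moves="0.025 0 0 0 0 0.05 0;0 -0.15 0 0 0 0.05 0;0 -0.2 0 0 0 0 0;0 -0.2 0 0 0 0 0;0 -0.15 0 0 0 0 0")

```text
time_s: 21.03
position: [0.5858, -0.0043, 0.1831]
tcp_rot: [-3.05, 0.117, 0.738]
ft_force: [-1.2, -0.8, 1.2]
opening: 0.0154
```

```bash
python3 hk.py; python3 -c "
from h import *
im=ctrl.camera('side')[:,:,::-1].copy();cv2.imwrite('pics/s15.png',im)"; python3 hk.py
```

```text
21.0333 [-1.2 -0.8  1.2] 0.01543654141849181
yaw,lean -0.07289377248205674 27.17763148027513 p [585.8  -4.3 183.1]
hook in rail mm [ -2.  -86.4   2.1] proj apex [[332.8 196.4]]
21.0833 [-1.   1.8  1.6] 0.015307017574252301
yaw,lean -0.06894428116410156 27.147521957796748 p [586.1  -0.3 183.1]
hook in rail mm [ -2.  -82.6   2.2] proj apex [[333.8 195.7]]
```

Call:
arm_command(moves="0 -0.2 0 0 0 -0.1 0;0 -0.22 0 0 0 -0.1 0;0 -0.22 0 0 0 0 0;0 -0.22 0 0 0 0 0;0 -0.15 0 0 0 0 0")

```text
time_s: 21.5
position: [0.5905, 0.0781, 0.1834]
tcp_rot: [-3.05, 0.09, 0.738]
ft_force: [-2.3, -1.5, 2.1]
opening: 0.0155
```

Call:
arm_command(moves="0 -0.1 0 0 0 0 0;0 0 0 0 0 0 0;0 0 0 0 0 0 0;0 0 0 0 0 0 0")

```text
time_s: 21.83
position: [0.5908, 0.0941, 0.1829]
tcp_rot: [-3.048, 0.075, 0.737]
ft_force: [-1.6, -0.3, 1.7]
opening: 0.0153
```

```bash
python3 hk.py
```

```text
21.8333 [-1.6 -0.3  1.7] 0.015314129813027674
yaw,lean -0.047970370291981375 27.168681418646358 p [590.8  94.1 182.9]
hook in rail mm [-2.3 11.4  2. ] proj apex [[356.7 179.2]]
```

Call:
arm_command(moves="0 -0.15 0 0 0 0 0;0 -0.12 0 0 0 0 0;0 0 0 0 0 0 0;0 0 0 0 0 0 0;0 0 0 0 0 0 0")

```text
time_s: 22.25
position: [0.5916, 0.1106, 0.183]
tcp_rot: [-3.048, 0.088, 0.741]
ft_force: [-3.1, -0.1, 0.5]
opening: 0.0154
```

```bash
python3 hk.py; cat > msk.py <<'E'
from h import *
import sys
x0,y0,y=int(sys.argv[1]),int(sys.argv[2]),float(sys.argv[3])
im=ctrl.camera("side")[:,:,::-1].copy();cv2.imwrite("pics/%s.png"%sys.argv[4],im)
a,b=cv2.imread("pics/side0.png").astype(int),im.astype(int)
m=(np.abs(a-b).max(2)>25)[y0:y0+18,x0:x0+30]
F=frame(np.array([.564,.084,.25]),-.053)
P=proj("side",F([[0,y-.006,.011],[0,y+.006,.011],[.035,y-.006,-.014],[.035,y+.006,-.014]]))
l=lambda a,b,r:a[0]+(b[0]-a[0])*(r-a[1])/(b[1]-a[1])
for i,r in enumerate(m):
    Y=y0+i;print(Y,"".join("#" if v else "." for v in r),"pred %.1f..%.1f"%(l(P[0],P[2],Y),l(P[1],P[3],Y)))
print("apex pred",P[:2].round(1).tolist(),"band",proj("side",F([0,y,0])).round(1))
E
python3 msk.py 348 172 .035 s16; python3 -c "
import cv2
for f in('side0','s16'):
    print(cv2.imread('pics/%s.png'%f).max(2)[172:186,354:372])"
```

```text
22.25 [-3.1 -0.1  0.5] 0.015366535185950603
yaw,lean -0.05502101199829557 27.29892797737945 p [591.6 110.6 183. ]
hook in rail mm [-2.2 28.   2.2] proj apex [[360.6 176.4]]
172 ..........................#### pred 357.9..362.0
173 .........................##### pred 358.5..362.7
174 ........................###### pred 359.2..363.4
175 .............#.........####### pred 359.9..364.1
176 ............##........######## pred 360.6..364.7
177 ...........#####......######## pred 361.3..365.4
178 ..........##.#####....######## pred 361.9..366.1
179 ..............####....######## pred 362.6..366.8
180 ..............#####...######## pred 363.3..367.5
181 ...............#####..######## pred 364.0..368.1
182 ...............#####..######## pred 364.7..368.8
183 ................#####.######## pred 365.3..369.5
184 .................############# pred 366.0..370.2
185 .................############# pred 366.7..370.9
186 ..................############ pred 367.4..371.5
187 ..................############ pred 368.1..372.2
188 ...................########### pred 368.7..372.9
189 ...................###
[... 1492 characters left out ...]
 76  85 122 166 201 205]
 [ 84  77  77  77  77  67  69  72  81  77  77  80  94 149 191 204 210 181]
 [ 75  78  75  75  74  71  73  72  74  80  96 110 151 199 214 214 202 134]
 [ 79  76  71  72  71  72  76  74  80  96 107 125 177 214 213 209 180  97]
 [ 77  76  70  72  74  74  73  73  79 100 106 115 155 198 213 205 152  88]
 [ 75  74  72  75  76  72  79  98 125 131 106 104 114 165 213 199 134  95]
 [ 74  75  75  75  75  90 147 186 195 184 110 104 104 136 198 201 116  99]
 [ 75  73  74  75  97 151 197 213 214 206 137  97 104 114 155 173  95  87]
 [ 75  77  84 123 167 198 211 211 211 209 184 121 104 104 109 113  69  73]
 [ 75  96 150 190 205 211 209 208 210 209 203 161 102 104 106 102  79  65]]
```

Call:
arm_command(moves="0 -0.1 0 0 0 0 0;0 0 0 0 0 0 0;0 0 0 0 0 0 0;0 0 0 0 0 0 0")

```text
time_s: 22.63
position: [0.592, 0.1165, 0.1831]
tcp_rot: [-3.049, 0.092, 0.742]
ft_force: [-3.4, -0.2, 1.7]
opening: 0.0154
```

```bash
python3 hk.py;python3 msk.py 348 172 .035 s17; python3 msk.py 372 156 .140 s18
```

```text
22.6333 [-3.4 -0.2  1.7] 0.015404775794017616
yaw,lean -0.05763814744481918 27.34087127227027 p [592.  116.5 183.1]
hook in rail mm [-2.1 34.1  2.3] proj apex [[362.  175.4]]
172 ..........................#### pred 357.9..362.0
173 .........................##### pred 358.5..362.7
174 ..............##........###### pred 359.2..363.4
175 .............###.......####### pred 359.9..364.1
176 ............####......######## pred 360.6..364.7
177 ...........#####.##...######## pred 361.3..365.4
178 ...........#..######..######## pred 361.9..366.1
179 ...............######..####### pred 362.6..366.8
180 ................#####.######## pred 363.3..367.5
181 .................############# pred 364.0..368.1
182 ..................############ pred 364.7..368.8
183 ..................############ pred 365.3..369.5
184 ...................########### pred 366.0..370.2
185 ...................########### pred 366.7..370.9
186 ....................########## pred 367.4..371.5
187 .....................######### pred 368.1..372.2
188 ....................########## pred 368.7..372.9
189 ....................
[... 410 characters left out ...]

162 ..........#.....############## pred 386.5..390.4
163 ...............############### pred 387.2..391.1
164 ...............############### pred 387.9..391.8
165 .............################# pred 388.5..392.4
166 ............################## pred 389.2..393.1
167 ...........################### pred 389.9..393.8
168 ..........#################### pred 390.6..394.5
169 .........##################### pred 391.2..395.2
170 ........###################### pred 391.9..395.8
171 ....########################## pred 392.6..396.5
172 ..############################ pred 393.3..397.2
173 .############################# pred 394.0..397.9
apex pred [[385.1, 160.0], [387.8, 158.1]] band [[386.1 161.7]]
```

Call:
arm_command(moves="0.01 0 0.045 0 0 0 0;0 0 0 0 0 0 0;0 0 0 0 0 0 0;0 0 0 0 0 0 0")

```text
time_s: 23.07
position: [0.5905, 0.117, 0.1819]
tcp_rot: [-3.046, 0.093, 0.745]
ft_force: [-2.4, 0.8, 2.0]
opening: 0.0153
```

```bash
python3 hk.py
```

```text
23.0667 [-2.4  0.8  2. ] 0.015308839661526885
yaw,lean -0.05855740416236596 27.444697231972842 p [590.5 117.  181.9]
hook in rail mm [-3.5 34.5  1.1] proj apex [[361.8 175.3]]
```

Call:
arm_command(moves="0 0 0 0 0 0 0.25;0 0 0 0 0 0 0.4;0 0 0 0 0 0 0.5;0 0 0 0 0 0 0.5;0 0 0 0 0 0 0.5")

```text
time_s: 23.48
position: [0.5935, 0.1168, 0.1805]
tcp_rot: [-3.048, 0.096, 0.733]
ft_force: [-0.0, -0.3, -0.2]
opening: 0.0428
```

Call:
arm_command(moves="0 0 -0.2 0 0 0 0.5;0 0 -0.3 0 0 0 0.5;0 0 -0.35 0 0 0 0.5;0 0 -0.35 0 0 0 0.5;0 0 -0.35 0 0 0 0.5")

```text
time_s: 23.9
position: [0.6425, 0.114, 0.2794]
tcp_rot: [-3.046, 0.095, 0.759]
ft_force: [0.6, 1.0, -0.4]
opening: 0.0427
```

Call:
arm_command(moves="0.2 0 -0.3 0 0 0 0.5;0.3 0 -0.3 0 0 0 0.5;0.2 0.3 -0.3 0 0 0 0.5;0 0.5 0 0 0 0 0.5;0 0.5 0 0 0 0 0.5")

```text
time_s: 24.32
position: [0.7154, 0.0253, 0.3146]
tcp_rot: [-3.044, 0.058, 0.717]
ft_force: [-0.0, -0.3, 0.3]
opening: 0.0431
```

Call:
arm_command(moves="0 0.5 0 0 0 0 0.5;0 0.5 0 0 0 0 0.5;0 0.5 0 0 0 0 0.5;0 0.5 0 0 0 0 0.5;0 0.3 0 0 0 0 0.5")

```text
time_s: 24.73
position: [0.7093, -0.1562, 0.3127]
tcp_rot: [-3.047, 0.057, 0.714]
ft_force: [0.6, -0.8, -0.0]
opening: 0.0426
```

```bash
python3 hk.py|head -2;python3 msk.py 348 172 .035 s19; python3 msk.py 372 156 .140 s20
```

```text
24.7333 [ 0.6 -0.8 -0. ] 0.042572266687416184
yaw,lean -0.037767496255256876 26.351742072403297 p [ 709.3 -156.2  312.7]
172 ############################## pred 357.9..362.0
173 ############################## pred 358.5..362.7
174 #######..##################### pred 359.2..363.4
175 #####....##################### pred 359.9..364.1
176 #####...###################### pred 360.6..364.7
177 #####....##################### pred 361.3..365.4
178 ####......##.################# pred 361.9..366.1
179 ####.....####..############### pred 362.6..366.8
180 #####....###...############### pred 363.3..367.5
181 .####....#..################## pred 364.0..368.1
182 ..####.###.################### pred 364.7..368.8
183 ..######..#################### pred 365.3..369.5
184 ....########################## pred 366.0..370.2
185 .....######################### pred 366.7..370.9
186 ......######################## pred 367.4..371.5
187 ......######################## pred 368.1..372.2
188 .......####################### pred 368.7..372.9
189 .....######################### pred 369.4..373.6
apex pred [[361.3, 177.1]
[... 356 characters left out ...]

162 ###########.....#####......... pred 386.5..390.4
163 ##########....########........ pred 387.2..391.1
164 ###########..##########....... pred 387.9..391.8
165 ########################...... pred 388.5..392.4
166 #########################..... pred 389.2..393.1
167 ##########################.... pred 389.9..393.8
168 ############################.. pred 390.6..394.5
169 #############################. pred 391.2..395.2
170 ############################## pred 391.9..395.8
171 ############################## pred 392.6..396.5
172 ############################## pred 393.3..397.2
173 ############################## pred 394.0..397.9
apex pred [[385.1, 160.0], [387.8, 158.1]] band [[386.1 161.7]]
```

Call:
arm_command(moves="-0.1 0.45 -0.25 0 0.5 0 0.5;-0.1 0.45 -0.25 0 0.5 0 0.5;-0.1 0.45 -0.25 0 0.5 0 0.5;-0.2 0.4 -0.2 0 0.5 0 0.5;-0.3 0.2 -0.1 0 0.5 0 0.5")

```text
time_s: 25.25
position: [0.6831, -0.2914, 0.3904]
tcp_rot: [-3.089, 0.033, 0.454]
ft_force: [0.2, -0.1, -0.4]
opening: 0.0431
```

Call:
arm_command(moves="-0.4 0 0 0 0.5 0 0.5;-0.4 0 0 0 0.5 0 0.5;-0.4 0 0 0 0 0 0.5;-0.4 0.1 0 0 0 0 0.5;-0.2 0 0 0 0 0 0.5")

```text
time_s: 25.67
position: [0.5459, -0.3002, 0.4263]
tcp_rot: [-3.111, 0.043, 0.328]
ft_force: [0.3, -1.1, 1.1]
opening: 0.0428
```

Call:
arm_command(moves="0 0 0 0 0 0 0.5;0 0 0 0 0 0 0.5;0 0 0 0 0 0 0.5;0 0 0 0 0 0 0.5;0 0 0 0 0 0 0.5")

```text
time_s: 26.08
position: [0.5467, -0.2972, 0.4292]
tcp_rot: [-3.111, 0.038, 0.317]
ft_force: [0.0, -0.6, 0.1]
opening: 0.0428
```

Call:
arm_command(moves="0 0 0 0 0 0 0.5;0 0 0 0 0 0 0.5;0 0 0 0 0 0 0.5;0 0 0 0 0 0 0.5;0 0 0 0 0 0 0.5")

```text
time_s: 26.5
position: [0.5505, -0.2945, 0.4248]
tcp_rot: [-3.109, 0.029, 0.325]
ft_force: [-0.6, 0.0, 0.4]
opening: 0.0426
```

Call:
arm_command(moves="0 0 0 0 0 0 0.5;0 0 0 0 0 0 0.5;0 0 0 0 0 0 0.5;0 0 0 0 0 0 0.5;0 0 0 0 0 0 0.5")

```text
time_s: 26.92
position: [0.5503, -0.2948, 0.4245]
tcp_rot: [-3.108, 0.029, 0.326]
ft_force: [0.3, 0.5, -0.3]
opening: 0.0422
```

```bash
python3 hk.py|head -2;python3 msk.py 348 172 .035 s21; python3 msk.py 372 156 .140 s22; python3 - <<'E'
from h import *
im=ctrl.camera("side")[:,:,::-1];t=ctrl.camera("top")[:,:,::-1];a=cv2.resize(im[140:215,320:420],None,fx=7,fy=7,interpolation=cv2.INTER_CUBIC)[:400,:700]
f=cv2.resize(np.hstack([im[130:330,180:430],t[130:330,140:440]]),None,fx=1.45,fy=1.0)
f=np.hstack([im[140:340,180:430],t[130:330,140:440]]);pad=np.zeros((200,800-550,3),np.uint8)
cv2.imwrite("pics/final.png",np.vstack([np.hstack([a,np.zeros((400,100,3),np.uint8)]),np.hstack([f,pad])]))
E
```

```text
26.9167 [ 0.3  0.5 -0.3] 0.04217549374798452
yaw,lean -0.020268916971162194 11.968376293751515 p [ 550.3 -294.8  424.5]
172 ..........................#### pred 357.9..362.0
173 .........................##### pred 358.5..362.7
174 ........................###### pred 359.2..363.4
175 .............###.......####### pred 359.9..364.1
176 ............####......######## pred 360.6..364.7
177 ...........#####.##...######## pred 361.3..365.4
178 ..........##..######..######## pred 361.9..366.1
179 ...............######.######## pred 362.6..366.8
180 ...............######.######## pred 363.3..367.5
181 ................############## pred 364.0..368.1
182 .................############# pred 364.7..368.8
183 ..................############ pred 365.3..369.5
184 ..................############ pred 366.0..370.2
185 ..................############ pred 366.7..370.9
186 ...................########### pred 367.4..371.5
187 ...................########### pred 368.1..372.2
188 ....................########## pred 368.7..372.9
189 ......#########.....########## pred 369.4..373.6
apex pred [[361.3, 177.1],
[... 355 characters left out ...]

162 ..........#.....#####......... pred 386.5..390.4
163 ................######........ pred 387.2..391.1
164 .................######....... pred 387.9..391.8
165 ..................#####....... pred 388.5..392.4
166 ..................######...... pred 389.2..393.1
167 ...................#####...... pred 389.9..393.8
168 ...................#####...... pred 390.6..394.5
169 ....................####.#.... pred 391.2..395.2
170 ....................#######... pred 391.9..395.8
171 ....###########.....#######... pred 392.6..396.5
172 ..###############...#######... pred 393.3..397.2
173 .#################.########... pred 394.0..397.9
apex pred [[385.1, 160.0], [387.8, 158.1]] band [[386.1 161.7]]
```

View pics/final.png

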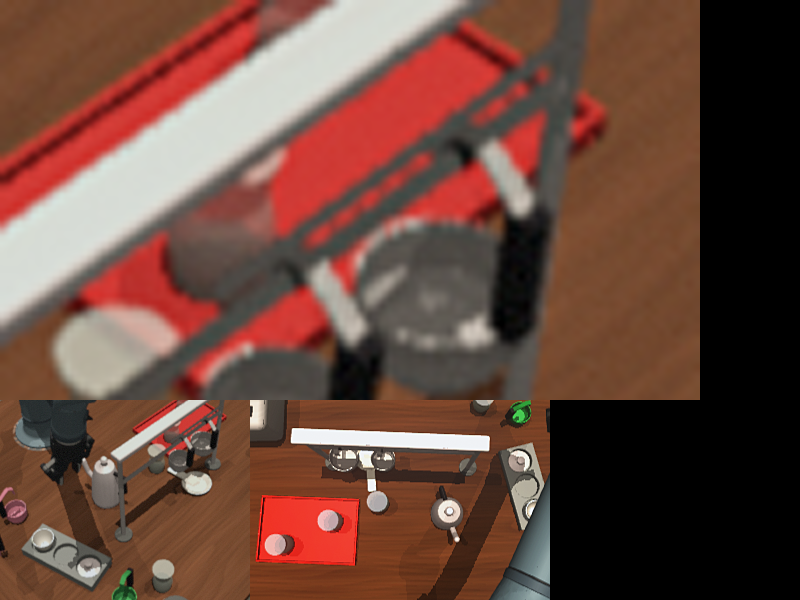

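Both strainers hang upright side by side, grips on the far side. The small hook is at crop (290,265) on the near band and the large hook at (460,145) on the far band, both under the guard rod. The well is empty; cup, lid, glasses, teapot and spoon rest look undisturbed. Next I'll check residual swing and compare the other objects with the start.

```bash
python3 - <<'E'
from h import *
f=[ctrl.camera("side").astype(int) for i in range(14)]
print([[round(np.abs(g-f[0])[a:b,c:d].mean(),1) for g in f] for a,b,c,d in((160,200,365,400),(178,215,345,372))])
a0,t0=cv2.imread("pics/side0.png")[:,:,::-1],cv2.imread("pics/top0.png")[:,:,::-1];im,t=f[-1].astype(np.uint8),ctrl.camera("top")
def sh(A,B,x,y,w,h):
    m=cv2.matchTemplate(B[y-5:y+h+5,x-5:x+w+5],A[y:y+h,x:x+w],cv2.TM_CCOEFF_NORMED);_,v,_,l=cv2.minMaxLoc(m);return l[0]-5,l[1]-5,round(v,2)
for n,b in dict(teapot=(265,190,35,55),glass2=(328,183,16,24),spoon=(360,210,32,24),cup=(210,266,26,26),lid=(255,293,28,28),glass3=(330,298,26,36),g0=(340,158,20,24),g1=(355,126,20,14)).items():print(n,"side",sh(a0,im,*b))
for n,b in dict(teapot=(318,222,38,50),glass2=(255,218,24,26),g0=(154,262,30,26),g1=(205,238,28,26),lid=(398,178,24,22)).items():print(n,"top",sh(t0,t,*b))
print(ctrl.read_state()["time_s"])
E
```

```text
[[np.float64(0.0), np.float64(1.6), np.float64(1.7), np.float64(1.6), np.float64(1.7), np.float64(1.6), np.float64(1.6), np.float64(1.6), np.float64(1.6), np.float64(1.6), np.float64(1.6), np.float64(1.6), np.float64(1.7), np.float64(1.6)], [np.float64(0.0), np.float64(1.6), np.float64(1.7), np.float64(1.6), np.float64(1.6), np.float64(1.6), np.float64(1.6), np.float64(1.6), np.float64(1.6), np.float64(1.6), np.float64(1.6), np.float64(1.6), np.float64(1.7), np.float64(1.6)]]
teapot side (0, 0, 0.98)
glass2 side (0, 0, 1.0)
spoon side (0, 0, 0.88)
cup side (0, 0, 0.99)
lid side (0, 0, 0.82)
glass3 side (0, 0, 1.0)
g0 side (0, 0, 1.0)
g1 side (0, 0, 1.0)
teapot top (0, 0, 0.99)
glass2 top (0, 0, 1.0)
g0 top (0, 0, 1.0)
g1 top (0, 0, 1.0)
lid top (0, 0, 0.74)
27.8667
```

Both strainers are still (only image noise between frames), and every other object shows zero shift. Handing in.

```bash
python3 -c "
from plant import ctrl
print(ctrl.job_done())"
```

```text
the job is handed in; nothing more can be done
None
```

Both strainers are hanging on their bands, and I handed the job in at 27.9 s of the allowed 58 s; it reports no verdict.

**What I did:** I gripped the large strainer with the tool leaning outward and slid it about 284 mm along the bar to the far band, never off the rail. I then lifted the steel small strainer out of the middle well, hooked it over the open stretch with its grip on the far side, and slid it to the near band. The arm was clear of everything at the end.

**Last checks:**
- **Stillness:** both strainers hung motionless, with only image noise across 14 frames.
- **Other objects:** the teapot, all four glasses, spoon rest, cup and lid showed no shift in the pictures. The match was weaker for the lid (0.74–0.82) and spoon rest (0.88), probably from changed shadows and from the small strainer being gone from the lid's comparison patch.
- **Small hook:** it sits within about 1 mm of its band's centre.
- **Large hook:** my two estimates disagreed. Tracking the tool and the hook's bend put it 0–4 mm past the band's centre, and the hook's outline put it about 3 mm past. It still covers the band, so I left it.

**One slip:** on the first approach a finger brushed the large strainer and set it swinging. I backed out and gripped it on a later swing, and its hook stayed on the bar throughout.

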